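# Make up two reactor service kits

### The arm

A 6-joint arm with a two-finger parallel gripper is mounted at the origin on the work surface. World frame = base frame: x ahead of the robot, y to its left, z up, the work surface at z = 0. Lengths are in m, angles in degrees, forces in N, time in s.
With the tool pointing down it reaches from about 0.25 to 0.725 m from the base axis. Payload 9.7 kg.
Tool frame: the origin (TCP) lies on the centre line of the jaws, within the pads' length; the fingertips stand 19 mm ahead of it and the grasp point (between the pads) is the TCP; z points along the fingers, y is the direction in which the jaws open and shut (so a half turn about z gives the same grasp; the last joint's range is limited). The gripper opens to 85 mm and grips with 20 to 120 N. Pads are 22 mm wide; open, the fingers measure 114 mm over their backs; the gripper's body (76 mm by 85 mm) begins 54 mm behind the grasp point. The pads swing forward as they close: fully open they stand 13 mm farther back than shut.
Start: joints at [71.161, 4.979, 10.078, 95.1, 0, 90], TCP at [0.178, 0.521, 0.219] pointing down, gripper open.
Joint ranges: [-179.16, 179.16], [-48.56, 103.87], [-65.8, 70.77], [-126.05, 130.52], [-82.76, 87.17], [-180, 180]. Speed limits (degrees/s): [127.2, 127.2, 147.25, 180, 180, 180].

### API

Orientations are given as [roll, pitch, yaw] about the fixed x, y, z axes, in that order (R = Rz(yaw) Ry(pitch) Rx(roll)).
In Python, from workcell import bot gives the robot as it stands.
- The arm moves only by the tool servo_tool, never from a script. Its argument "motion" is a list that holds one entry, the list of rows, each a list of 6 numbers: the shift along the tool's x, y, z in mm, then the turn, a rotation vector about the tool's x, y, z in rad. A call has 1 to 5 rows; each row shifts and turns the commanded pose from where the row before left it, along the tool's axes as they then stand; what a row does not reach is not made up. A row lasts 1/10 s, in which the tool goes at most 50 mm and 8.59 degrees, less where a joint would pass 70% of its speed; a pose out of reach is approached as far as the arm can. A call is refused whole if a number of a shift passes 50 or a number of a turn 0.15, either way. A call with a gripper value outside its range is refused whole. "gripper" is the finger opening in mm, from 0 to 85.4, set as the call begins (left out, the last holds). The fingers move at their own pace and stop on an object; "newtons" is the grip in N (left out, the last holds). Time passes only in rows, so rows that do not move let the fingers close. It gives the time, the measured TCP pose, the force and the opening at its end, in the units of the state.
- bot.get_obs(): the state, without advancing time (a new reading comes with each control period).
- bot.camera(name): name is "scene" or "side" or "wrist"; returns a dict with "color" (480x640x3 uint8, red, green, blue), "fx", "fy", "cx", "cy" (pixels), "R" (3x3) and "t" (3): a world point X has camera coordinates R X + t. Camera axes: x right, y down, z forward; pixel columns grow to the right and rows downward; lengths in m; the calibration is good to about 2 mm. A picture is of the moment at which its call begins. There is no depth.
- bot.job_done(): hands the job in, once; it reports no verdict.
Trained networks look in a picture, given as the dict that the camera call returned (one of the last four; its "shot" number tells which), for a name from the list of things; names that differ only in an ending like _2 or _b are one class to them, and where a whole thing is asked for, a point or a joint stands for the part that bears it (a point fixed in the world has none). Each returns a list of dicts, best first, with "confidence" (0 to 1); they miss things now and then, are a little off and sometimes report something else, mostly with a low value. They report only what shows in the picture. A call takes as long as a camera call. They do not tell look-alikes from the thing itself.
- bot.look_for(picture, label): "rect" ([left, top, width, height] in pixels, round what is visible of it).
The state is a dict: "time": time; "q": joint angles; "qd": joint speeds; "joint_efforts": joint torques, N m; "ee_pos": TCP position; "tcp_rot": TCP orientation; "wrist_force": force on the tool from outside, world axes, zero at the start; "torque": the same for the moment, N m; "opening": finger opening in m.
Only numpy, scipy, OpenCV 4.12 (cv2) and the standard library are available. Lean on these libraries where they do the work, as an engineer would, in place of code of your own. Each camera call takes 0.05 s, during which the arm holds its last target.

### The job

Make up the two reactor service kits from the stock on the bench. The long tray gets the brown bottle in the well next to its wire loop, the steel collar in the middle well and the slim vial in the well at the far end; the short tray gets the vent filter in the well next to its wire loop and the steel port plug, head down, in the other. Stand everything upright on the floor of its well, let go, and leave the beaker, the rubber stopper and the little bowl standing where they are.

Things in the scene. Friction and masses are not known exactly. Their poses are not given: they have to be found in the camera images.
- long_tray: The long kit tray, 213 x 84 mm, a row of three wells. Bright metal, fixed. Floor 3 mm; walls and dividers 3 mm thick, 11 mm high over the bench. Wells 67 (along x) x 78 mm inside. A dark wire loop sticks out 27 mm at the -x end, 10 mm high. Origin: centre of the underside; x along the row, away from the loop; z up. Well centres at y = 0: loop end x = -70 mm, middle x = 0, far end x = +70 mm.
- short_tray: The short kit tray, 143 x 84 mm, two wells. Bright metal, fixed. Floor 3 mm; walls and dividers 3 mm thick, 11 mm high over the bench. Wells 67 (along x) x 78 mm inside. A dark wire loop sticks out 27 mm at the -x end, 10 mm high. Origin: centre of the underside; x along the row, away from the loop; z up. Well centres at y = 0: loop end x = -35 mm, far end x = +35 mm.
- amber_bottle: Small brown glass bottle with a ribbed red screw cap: body 46 mm diameter and straight up to 48 mm, then a shoulder, cap 28 mm diameter from 56 to 70 mm (overall height). About 90 g. Stands upright on the bench among the stock; origin at the centre of its underside, z up.
- collar: Plain open steel collar, a thick ring 50 mm outside diameter, 34 mm bore right through, 34 mm high, about 150 g. Stands upright on the bench among the stock; origin at the centre of its underside, z up.
- vial: Slim clear glass vial 26 mm diameter with a 27 mm blue cap, cap from 50 to 64 mm (overall height). About 30 g. Stands upright on the bench among the stock; origin at the centre of its underside, z up.
- vent_filter: White plastic vent filter: a drum 44 mm diameter (41 mm at the waist) and 40 mm high, with a thin hose barb, 9 to 14 mm thick, standing up from the middle of its top to 66 mm. About 50 g. Stands upright on the bench among the stock; origin at the centre of its underside, z up.
- port_plug: Steel blanking plug standing on its head: round head 44 mm diameter and 12 mm thick below, plain stem 18 mm diameter above it, to 56 mm overall, with a thin black seal on the stem. About 130 g. Stands upright on the bench among the stock; origin at the centre of its underside, z up.
- beaker: Empty clear glass beaker, 48 mm diameter, 60 mm high. Not part of either kit; a bystander that stays where it is. Stands upright on the bench among the stock; origin at the centre of its underside, z up.
- stopper: Solid black rubber stopper, a cone frustum 32 mm diameter below, 42 mm above, 30 mm high. Not part of either kit; a bystander that stays where it is. Stands upright on the bench among the stock; origin at the centre of its underside, z up.
- bowl: Small white ceramic bowl, 52 mm rim diameter, 28 mm high. Not part of either kit; a bystander that stays where it is. Stands upright on the bench among the stock; origin at the centre of its underside, z up.
Things that resemble listed ones, but are neither listed nor needed, are in the scene too. What is shaped like the collar but blue or yellow is not meant.

How it is judged:
By the outcome, as a careful person would: the job done as asked, in the order asked, and still so for the second after the job is handed in, with the robot touching nothing.
It also fails if it takes over 115 s, if anything falls off the work surface, if the arm or the gripper's body presses on something with over 40 N, if the wrist force passes 120 N, or if a joint passes its speed limit or range.

## Working session

There is one attempt and no reset: what is moved stays moved. The work goes in short steps, Python scripts to look and compute and a tool call to move; the robot and the scene stay as the last step left them, time stands still between calls to the robot, and variables do not carry over. Pictures are saved under pics/ and viewed, and the job is handed in when it is done.

Besides the shell and the picture viewer there is one more tool, called after "Call:" as name([rows], argument=value, ...), one row to a line, values as JSON. servo_tool: Moves the arm, as the interface text tells. Its arguments: {"type":"object","properties":{"motion":{"type":"array","items":{"type":"array","items":{"type":"array","items":{"type":"number"}}}},"gripper":{"type":"number"},"newtons":{"type":"number"}},"required":["motion"]}

```bash
ls; mkdir -p pics; python3 - <<'E'
from workcell import bot
import cv2,pickle
print(bot.get_obs())
for n in ["scene","side","wrist"]:
    p=bot.camera(n); cv2.imwrite(f"pics/a_{n}.png",p["color"][:,:,::-1]); pickle.dump(p,open(f"a_{n}.pkl","wb"))
    print(n,p["fx"],p["cx"],p["cy"],p["R"],p["t"])
    for l in ["long_tray","short_tray","amber_bottle","collar","vial","vent_filter","port_plug","beaker","stopper","bowl"]:
        print(l,[(([round(v) for v in d["rect"]]),round(d["confidence"],2)) for d in bot.look_for(p,l)])
print(bot.get_obs()["time"])
E
```

```text
pics
{'time': 0.0, 'q': array([7.11620071e+01, 5.01246602e+00, 1.00356247e+01, 9.50988265e+01,
       1.65652129e-03, 9.00011973e+01]), 'qd': array([-0.06678715, -0.06896498, -0.04321855, -0.00066539,  0.02070103,
        0.02576975]), 'joint_efforts': array([-3.61902792e-03, -5.20390034e+01,  4.64804614e+01,  1.66705210e-02,
        1.23076350e-05, -8.32999962e-07]), 'ee_pos': array([0.17750863, 0.5203236 , 0.21858045]), 'tcp_rot': array([-1.79924332e+02, -1.65493869e-03,  1.61160808e+02]), 'wrist_force': array([-0.227766  ,  0.34123129, -0.08977445]), 'torque': array([-0.02071272, -0.02349608, -0.0023518 ]), 'opening': 0.08535451655105333}
scene 621.5350620963551 317.9158631332171 227.6835033917254 [[-0.68295961  0.73041876  0.00738979]
 [ 0.51674753  0.49027256 -0.70185811]
 [-0.51627334 -0.47552208 -0.71227844]] [ 0.33480285 -0.22955559  1.30105353]
long_tray [([359, 303, 155, 110], 0.78)]
short_tray [([164, 137, 79, 64], 0.6), ([220, 276, 36, 47], 0.57)]
amber_bottle [([221, 275, 34, 47], 0.91), ([315, 213, 34, 31], 0.65)]
collar [([263, 236, 38, 38], 0.95), ([315, 211, 32, 32],
[... 556 characters left out ...]
r_bottle [([220, 199, 24, 41], 0.72)]
collar [([395, 293, 34, 43], 0.98), ([286, 223, 24, 31], 0.95), ([335, 247, 27, 36], 0.88)]
vial []
vent_filter [([243, 277, 30, 37], 0.9)]
port_plug [([310, 182, 22, 33], 0.72)]
beaker [([366, 194, 29, 39], 0.57)]
stopper [([194, 257, 25, 28], 0.59)]
bowl [([309, 302, 34, 30], 0.71)]
wrist 387.83807131351244 323.1468860554767 238.51680751728014 [[ 3.21774933e-01  9.46815969e-01  6.42358923e-04]
 [ 9.14376450e-01 -3.10926303e-01  2.59307813e-01]
 [ 2.45716504e-01 -8.28513961e-02 -9.65794515e-01]] [-0.55109533 -0.03344878  0.37705102]
long_tray []
short_tray []
amber_bottle []
collar []
vial []
vent_filter []
port_plug []
beaker []
stopper []
bowl []
1.65
```

View pics/a_scene.png

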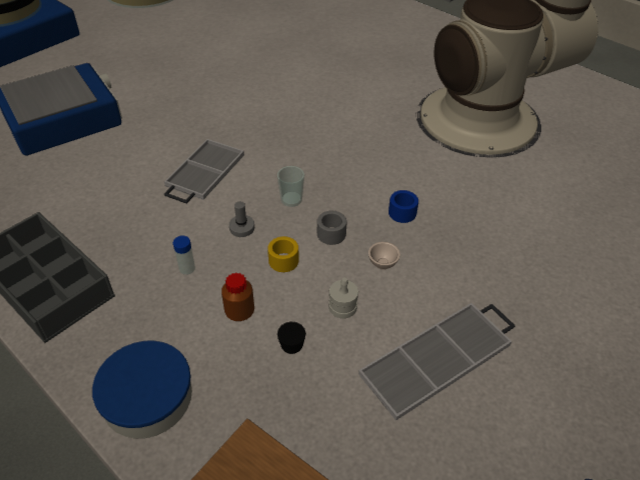

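View pics/a_side.png

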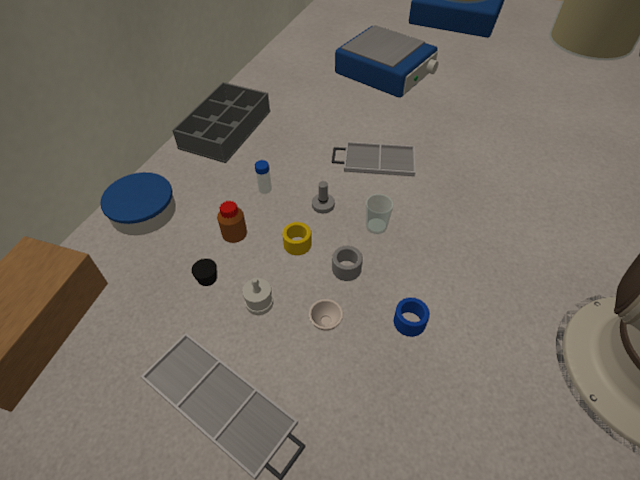

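View pics/a_wrist.png

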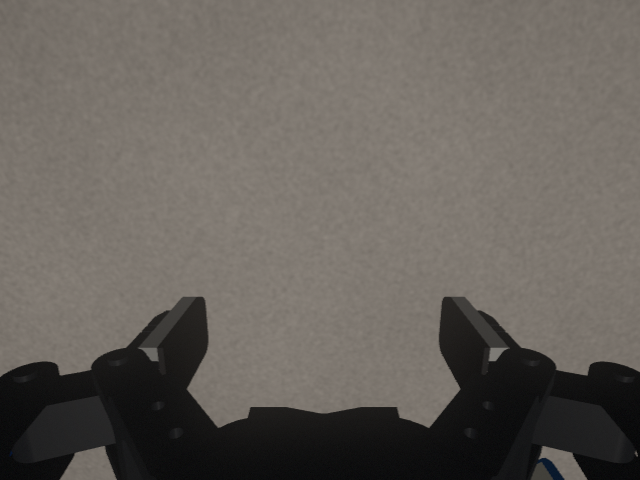

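```bash
cat > h.py <<'E'
import numpy as np,cv2,pickle
from scipy.optimize import least_squares
PROF={'amber_bottle':[(23,0),(23,48),(14,56),(14,70)],'collar':[(25,0),(25,34)],'yellow':[(25,0),(25,34)],'blue':[(25,0),(25,34)],'vial':[(13,0),(13,50),(13.5,50),(13.5,64)],
'vent_filter':[(22,0),(22,40),(6,40),(5,66)],'port_plug':[(22,0),(22,12),(9,12),(9,56)],'beaker':[(24,0),(24,60)],'stopper':[(16,0),(21,30)],'bowl':[(15,0),(26,28)]}
A=np.linspace(0,2*np.pi,48,endpoint=False)
def pts(n,x,y,z=0):
    return np.concatenate([np.c_[x+r/1e3*np.cos(A),y+r/1e3*np.sin(A),np.full(48,z+h/1e3)] for r,h in PROF[n]])
def proj(p,X):
    c=np.atleast_2d(X)@p['R'].T+p['t']; return np.c_[p['fx']*c[:,0]/c[:,2]+p['cx'],p['fy']*c[:,1]/c[:,2]+p['cy']]
def box(p,n,x,y,z=0):
    u=proj(p,pts(n,x,y,z)); return np.r_[u.min(0),u.max(0)]
def ray(p,u,v,z):
    d=p['R'].T@np.array([(u-p['cx'])/p['fx'],(v-p['cy'])/p['fy'],1]); o=-p['R'].T@p['t']; return o+d*(z-o[2])/d[2]
E
python3 - <<'E'
from h import *
S=pickle.load(open('a_scene.pkl','rb'));D=pickle.load(open('a_side.pkl','rb'))
R={'amber_bottle':[(221,275,34,47),(220,199,24,41)],'collar':[(315,211,32,32),(335,247,27,36)],'yellow':[(263,236,38,38),(286,223,24,31)],'blue':[(390,190,30,32),(395,293,34,43)],
'vial':[(173,237,20,36),None],'vent_filter':[(330,278,28,37),(243,277,30,37)],'port_plug':[(228,202,25,34),(310,182,22,33)],'beaker':[(278,167,26,39),(366,194,29,39)],'stopper':[None,(194,257,25,28)],'bowl':[(367,244,29,28),(309,302,34,30)]}
ims=[S['color'][:,:,::-1].copy(),D['color'][:,:,::-1].copy()]
big=[cv2.resize(i,None,fx=3,fy=3,interpolation=cv2.INTER_CUBIC) for i in ims]
for n,r in R.items():
    def f(q): return np.concatenate([box(p,n,*q)-np.array([a[0],a[1],a[0]+a[2],a[1]+a[3]]) for p,a in zip((S,D),r) if a])
    for p,a in zip((S,D),r):
        if a: x0=ray(p,a[0]+a[2]/2,a[1]+a[3]/2,.02)[:2]; break
    s=least_squares(f,x0,loss='soft_l1')
    each=[]
    for p,a in zip((S,D),r):
        if a: each.append(least_squares(lambda q:box(p,n,*q)-np.array([a[0],a[1],a[0]+a[2],a[1]+a[3]]),x0).x.round(4))
    print(n,s.x.round(4),each)
    for b,p in zip(big,(S,D)):
        u=proj(p,pts(n,*s.x))*3+1
        for k in range(len(u)//48): cv2.polylines(b,[u[k*48:k*48+48].round().astype(int)],1,(0,255,0),1)
cv2.imwrite('pics/b1.png',big[0][450:1050,450:1250]);cv2.imwrite('pics/b2.png',big[1][450:1050,520:1320])
cv2.imwrite('pics/t1.png',big[0][880:1260,1050:1570]);cv2.imwrite('pics/t2.png',big[0][400:620,480:750])
cv2.imwrite('pics/t3.png',big[1][980:1440,400:940]);cv2.imwrite('pics/t4.png',big[1][410:540,980:1260])
E
```

```text
amber_bottle [0.6768 0.0099] [array([0.6774, 0.012 ]), array([0.6775, 0.0035])]
collar [0.4605 0.0049] [array([0.4618, 0.0031]), array([0.4576, 0.0062])]
yellow [ 0.5611 -0.0108] [array([ 0.5631, -0.011 ]), array([ 0.5574, -0.0133])]
blue [0.3354 0.059 ] [array([0.3345, 0.0622]), array([0.3366, 0.0554])]
vial [ 0.6795 -0.1138] [array([ 0.6799, -0.1135])]
vent_filter [0.5628 0.1195] [array([0.562 , 0.1203]), array([0.5637, 0.1186])]
port_plug [ 0.5586 -0.1156] [array([ 0.5578, -0.1184]), array([ 0.5575, -0.1129])]
beaker [ 0.4429 -0.1095] [array([ 0.4452, -0.1069]), array([ 0.4433, -0.1116])]
stopper [0.6629 0.1081] [array([0.6629, 0.1081])]
bowl [0.4547 0.1111] [array([0.4604, 0.1105]), array([0.452 , 0.1134])]
```

View pics/b1.png

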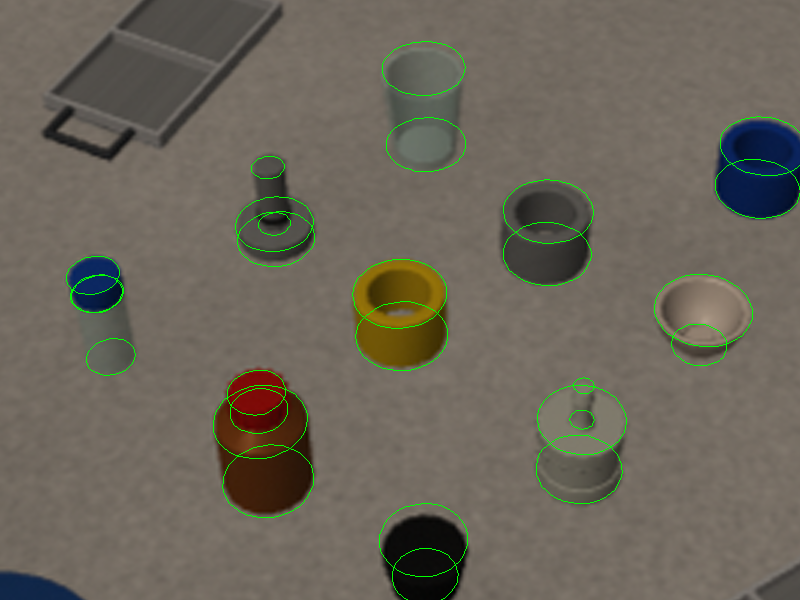

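View pics/b2.png

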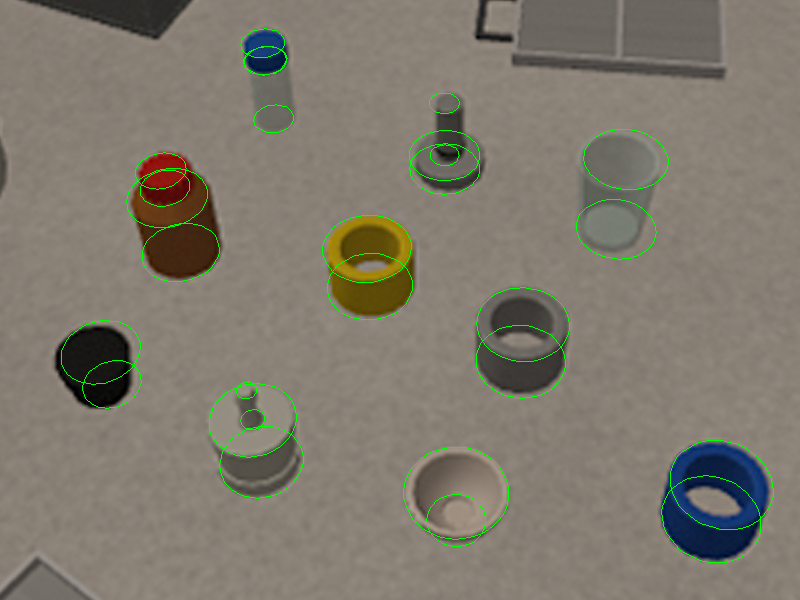

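View pics/t1.png

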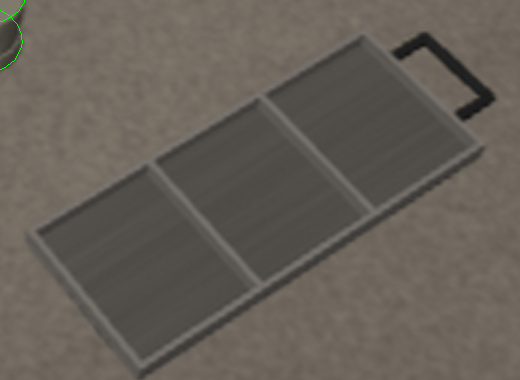

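View pics/t3.png

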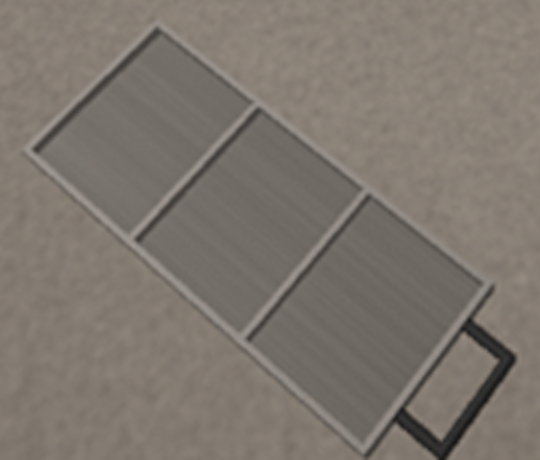

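View pics/t2.png

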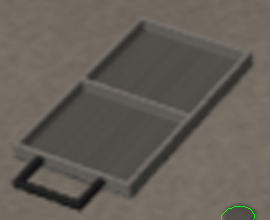

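View pics/t4.png

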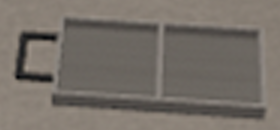

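```bash
python3 - <<'E'
from h import *
S=pickle.load(open('a_scene.pkl','rb'));D=pickle.load(open('a_side.pkl','rb'))
def w(p,off,l): return [ray(p,(off[0]+a-1)/3,(off[1]+b-1)/3,.011)[:2] for a,b in l]
# order: loop-A, far-A, far-B, loop-B
L=[w(S,(1050,880),[(364,36),(30,234),(140,368),(484,148)]),w(D,(400,980),[(491,285),(157,25),(28,150),(365,455)])]
T=[w(S,(480,400),[(15,148),(139,22),(252,60),(128,186)]),w(D,(980,410),[(53,98),(65,18),(264,32),(264,108)])]
T[1]=[T[1][i] for i in (1,2,3,0)]  # loop-A, far-A, far-B, loop-B
for nm,Z,h in (('long',L,.1065),('short',T,.0715)):
    for z in Z: print(nm,np.round(z,4).tolist())
    for z in Z+[np.mean(Z,0)]:
        z=np.array(z);c=z.mean(0);d=z[1]+z[2]-z[0]-z[3]
        print(' c',c.round(4),'yaw',np.degrees(np.arctan2(d[1],d[0])).round(2),'len',np.linalg.norm(d)/2,'wid',np.linalg.norm(z[0]+z[1]-z[2]-z[3])/2)
    e=d/np.linalg.norm(d)
    for k in ((-.07,0,.07) if nm=='long' else (-.035,.035)): print('   well',(c+k*e).round(4))
E
```

```text
long [[0.4343, 0.2655], [0.6376, 0.2169], [0.6557, 0.2952], [0.4517, 0.345]]
long [[0.43, 0.2635], [0.6348, 0.2163], [0.6531, 0.2937], [0.4481, 0.3433]]
 c [0.5448 0.2806] yaw -13.57 len 0.20949111811872262 wid 0.08091297738628128
 c [0.5415 0.2792] yaw -13.3 len 0.21053767935621562 wid 0.08068493501231383
 c [0.5432 0.2799] yaw -13.44 len 0.21001380917161194 wid 0.08079846395645336
   well [0.4751 0.2962]
   well [0.5432 0.2799]
   well [0.6112 0.2636]
short [[0.5815, -0.2978], [0.4491, -0.34], [0.4248, -0.2569], [0.5562, -0.2214]]
short [[0.5755, -0.3002], [0.4415, -0.3393], [0.4201, -0.2625], [0.5524, -0.2176]]
 c [ 0.5029 -0.279 ] yaw -163.58 len 0.1374591911902664 wid 0.0835173235436653
 c [ 0.4974 -0.2799] yaw -162.49 len 0.13959249962303796 wid 0.08277642748019334
 c [ 0.5001 -0.2795] yaw -163.03 len 0.13851963685485336 wid 0.08313812722831682
   well [ 0.5336 -0.2692]
   well [ 0.4667 -0.2897]
```

```bash
cat >> h.py <<'E'
from scipy.spatial.transform import Rotation as Ro
def togo(bot,x,y,z,n=None,yaw=None):
    o=bot.get_obs(); R=Ro.from_euler('xyz',o['tcp_rot'],degrees=True)
    d=(np.array([x,y,z])-o['ee_pos'])*1e3; t=R.inv().apply(d)
    print('t',round(o['time'],2),'pos',o['ee_pos'].round(4),'rot',np.round(o['tcp_rot'],2),'F',o['wrist_force'].round(1),'op',round(o['opening']*1e3,1),'q',o['q'].round(0))
    k=n or int(np.ceil(np.linalg.norm(t)/45)); print('tool',t.round(1),'rows',k,'each',(t/max(k,1)).round(1))
E
python3 -c "
from h import *;from workcell import bot
togo(bot,.6768,.0095,.16)"
```

```text
t 1.65 pos [0.1776 0.5205 0.2193] rot [-180.     -0.    161.16] F [-0.5  0.7  0. ] op 85.5 q [71.  5. 10. 95.  0. 90.]
tool [-637.5 -322.4   59.3] rows 16 each [-39.8 -20.2   3.7]
```

Call:
servo_tool([
  [[-39.8,-20.2,3.7,0,0,0],[-39.8,-20.2,3.7,0,0,0],[-39.8,-20.2,3.7,0,0,0],[-39.8,-20.2,3.7,0,0,0],[-39.8,-20.2,3.7,0,0,0]],
], gripper=70, newtons=40)

```text
time: 2.15
ee_pos: [0.3343, 0.3593, 0.2008]
tcp_rot: [180.0, 0.0, 161.2]
wrist_force: [0.4, 0.9, 0.4]
opening: 0.0699
```

Call:
servo_tool([
  [[-39.8,-20.2,3.7,0,0,0],[-39.8,-20.2,3.7,0,0,0],[-39.8,-20.2,3.7,0,0,0],[-39.8,-20.2,3.7,0,0,0],[-39.8,-20.2,3.7,0,0,0]],
])

```text
time: 2.65
ee_pos: [0.4901, 0.1993, 0.1823]
tcp_rot: [180.0, 0.0, 161.2]
wrist_force: [0.9, 0.8, -0.4]
opening: 0.0703
```

Call:
servo_tool([
  [[-39.8,-20.2,3.7,0,0,0],[-39.8,-20.2,3.7,0,0,0],[-39.8,-20.2,3.7,0,0,0],[0,0,0,0,0,0]],
])

```text
time: 3.05
ee_pos: [0.5848, 0.1012, 0.1695]
tcp_rot: [-179.9, -0.0, 160.9]
wrist_force: [-0.5, 0.7, -0.9]
opening: 0.0702
```

```bash
cat >> h.py <<'E'
def look(bot,name,fn,draw=(),save=True):
    p=bot.camera(name); im=p['color'][:,:,::-1].copy()
    for n,x,y,z in draw:
        u=proj(p,pts(n,x,y,z))
        for k in range(len(u)//48): cv2.polylines(im,[u[k*48:k*48+48].round().astype(int)],1,(0,255,0),1)
    cv2.imwrite(f'pics/{fn}.png',im); return p
E
python3 -c "
from h import *;from workcell import bot
look(bot,'wrist','w1',[('amber_bottle',.6768,.0095,0),('yellow',.5611,-.0108,0),('collar',.4605,.0049,0),('vial',.6795,-.1138,0),('vent_filter',.5628,.1195,0),('port_plug',.5586,-.1156,0),('stopper',.6629,.1081,0)])
togo(bot,.6768,.0095,.16)"
```

```text
t 3.1 pos [0.5834 0.1029 0.17  ] rot [-1.7995e+02 -8.0000e-02  1.6096e+02] F [-0.2  0.3 -0.1] op 69.9 q [10. 10. 10. 90. -0. 29.]
tool [-118.7  -57.8    9.9] rows 3 each [-39.6 -19.3   3.3]
```

View pics/w1.png

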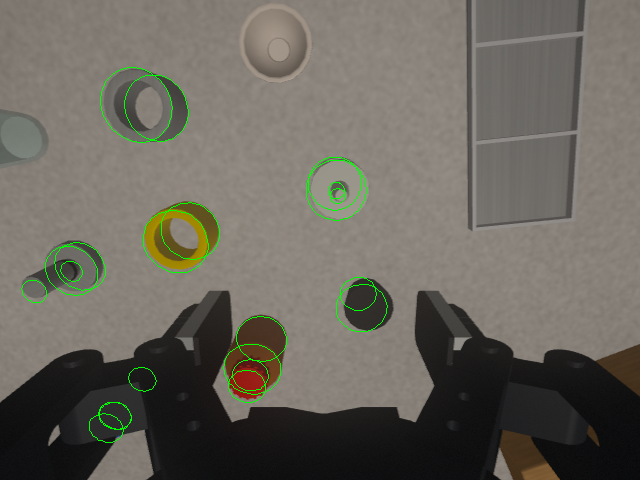

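Call:
servo_tool([
  [[-39.6,-19.3,3.3,0,0,0],[-39.6,-19.3,3.3,0,0,0],[-39.6,-19.3,3.3,0,0,0],[0,0,0,0,0,0],[0,0,0,0,0,0]],
])

```text
time: 3.6
ee_pos: [0.676, 0.0121, 0.1607]
tcp_rot: [-180.0, -0.1, 161.1]
wrist_force: [0.8, -0.5, 0.8]
opening: 0.0701
```

```bash
python3 -c "
from h import *;from workcell import bot
togo(bot,.6768,.0095,.032,5)"
```

```text
t 3.6 pos [0.676  0.0121 0.1607] rot [-1.7999e+02 -8.0000e-02  1.6114e+02] F [ 0.8 -0.5  0.8] op 70.1 q [ 1. 22. 24. 92.  0. 20.]
tool [ -1.8  -2.2 128.7] rows 5 each [-0.4 -0.4 25.7]
```

Call:
servo_tool([
  [[0,0,32,0,0,0],[0,0,32,0,0,0],[0,0,32,0,0,0],[0,0,32,0,0,0],[0,0,0,0,0,0]],
])

```text
time: 4.1
ee_pos: [0.6728, 0.0135, 0.0295]
tcp_rot: [-179.9, -0.4, 161.3]
wrist_force: [-0.8, -0.3, -1.2]
opening: 0.0699
```

Call:
servo_tool([
  [[0,0,0,0,0,0],[0,0,0,0,0,0],[0,0,0,0,0,0],[0,0,0,0,0,0],[0,0,0,0,0,0]],
], gripper=30, newtons=40)

```text
time: 4.6
ee_pos: [0.6781, 0.0114, 0.0394]
tcp_rot: [179.9, 0.4, 161.1]
wrist_force: [-5.8, -2.5, 20.2]
opening: 0.0304
```

```bash
python3 -c "
from h import *;from workcell import bot
look(bot,'wrist','w2')
togo(bot,.6768,.0095,.14,5)"
```

```text
t 4.65 pos [0.6782 0.0114 0.0395] rot [179.91   0.4  161.14] F [-6.  -2.2 20.9] op 30.3 q [ 1. 22. 11. 78. -0. 20.]
tool [  -0.    -2.1 -100.5] rows 5 each [ -0.   -0.4 -20.1]
```

View pics/w2.png

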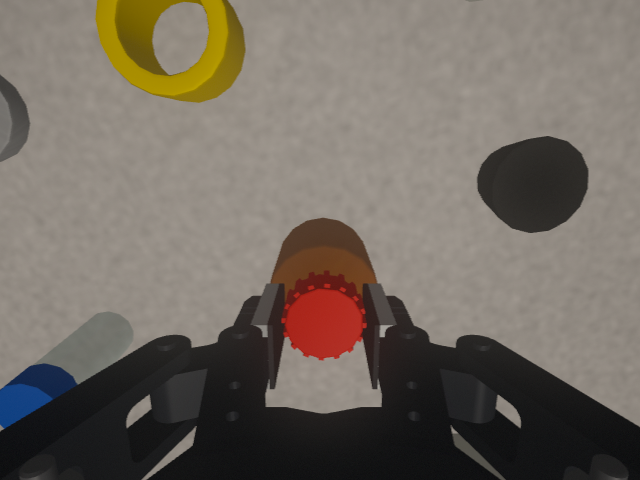

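```bash
python3 -c "
from h import *;from workcell import bot
p=look(bot,'wrist','w3',[('amber_bottle',.6768,.0095,0),('yellow',.5611,-.0108,0),('stopper',.6629,.1081,0)])
im=cv2.imread('pics/w3.png');o=bot.get_obs();R=Ro.from_euler('xyz',o['tcp_rot'],degrees=True)
for y in (-15,15):
  for z in (-15,0,19):
    for x in (-11,11):
      u=proj(p,o['ee_pos']+R.apply([x/1e3,y/1e3,z/1e3]))[0];cv2.circle(im,tuple(int(v) for v in u),3,(255,255,0),1)
cv2.imwrite('pics/w3.png',im[180:460,120:520]); print(o['wrist_force'],R.inv().apply(-p['R'].T@p['t']-o['ee_pos']))
look(bot,'side','s3',[('amber_bottle',.6768,.0095,0)])
look(bot,'scene','c3',[('amber_bottle',.6768,.0095,0)])
a=cv2.imread('pics/s3.png')[120:330,130:400];b=cv2.imread('pics/c3.png')[200:410,130:400]
cv2.imwrite('pics/s3z.png',cv2.resize(np.vstack([a,b]),None,fx=1.4,fy=1.4))
"
```

```text
[-6.81402417 -4.06720486 20.6967422 ] [ 0.06614931  0.00078877 -0.15385162]
```

View pics/w3.png

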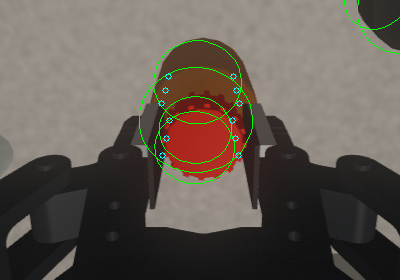

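View pics/s3z.png

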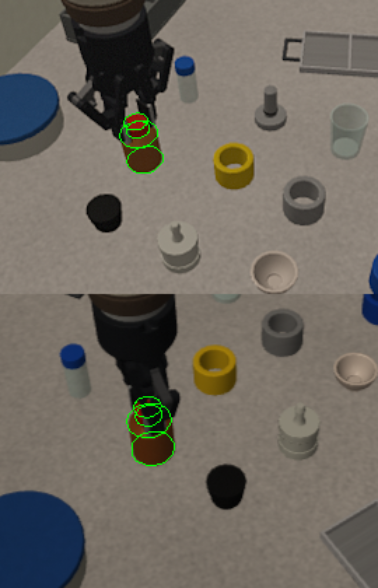

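Call:
servo_tool([
  [[0,0,0,0,0,0],[0,0,0,0,0,0],[0,0,0,0,0,0]],
], gripper=70)

```text
time: 5.1
ee_pos: [0.6766, 0.0119, 0.0342]
tcp_rot: [180.0, 0.1, 161.2]
wrist_force: [-0.8, 0.1, -0.5]
opening: 0.0697
```

Call:
servo_tool([
  [[0,0,-25,0,0,0],[0,0,-25,0,0,0],[0,0,-25,0,0,0],[0,0,-25,0,0,0],[0,0,0,0,0,0]],
])

```text
time: 5.6
ee_pos: [0.6777, 0.0119, 0.1376]
tcp_rot: [179.9, 0.3, 161.2]
wrist_force: [-0.1, 0.1, 0.1]
opening: 0.0702
```

```bash
cat >> h.py <<'E'
def tool_overlay(bot,cams,fn,crop=90,draw=()):
    o=bot.get_obs();R=Ro.from_euler('xyz',o['tcp_rot'],degrees=True);h=o['opening']/2; out=[]
    print(o['time'],o['ee_pos'].round(4),o['wrist_force'].round(1),o['opening'])
    for c in cams:
        p=bot.camera(c); im=cv2.resize(p['color'][:,:,::-1],None,fx=3,fy=3,interpolation=cv2.INTER_CUBIC)
        for n,x,y,z in draw:
            u=proj(p,pts(n,x,y,z))*3+1
            for k in range(len(u)//48): cv2.polylines(im,[u[k*48:k*48+48].round().astype(int)],1,(0,255,0),1)
        for z,col in ((-.02,(255,0,0)),(0,(0,255,255)),(.019,(0,0,255))):
            for y in (-h,h):
                q=[proj(p,o['ee_pos']+R.apply([x,y,z]))[0]*3+1 for x in (-.011,.011)]
                cv2.line(im,tuple(int(v) for v in q[0]),tuple(int(v) for v in q[1]),col,2)
        u=proj(p,o['ee_pos'])[0]*3; x0=int(np.clip(u[0]-200,0,1520));y0=int(np.clip(u[1]-300,0,840)); out.append(im[y0:y0+600,x0:x0+400])
    cv2.imwrite(f'pics/{fn}.png',np.hstack(out))
E
python3 -c "
from h import *;from workcell import bot
tool_overlay(bot,['scene','side'],'o1',draw=[('amber_bottle',.6768,.0095,0)])"
```

```text
5.6 [0.6777 0.0119 0.1376] [-0.1  0.1  0.1] 0.0702028424742149
```

View pics/o1.png

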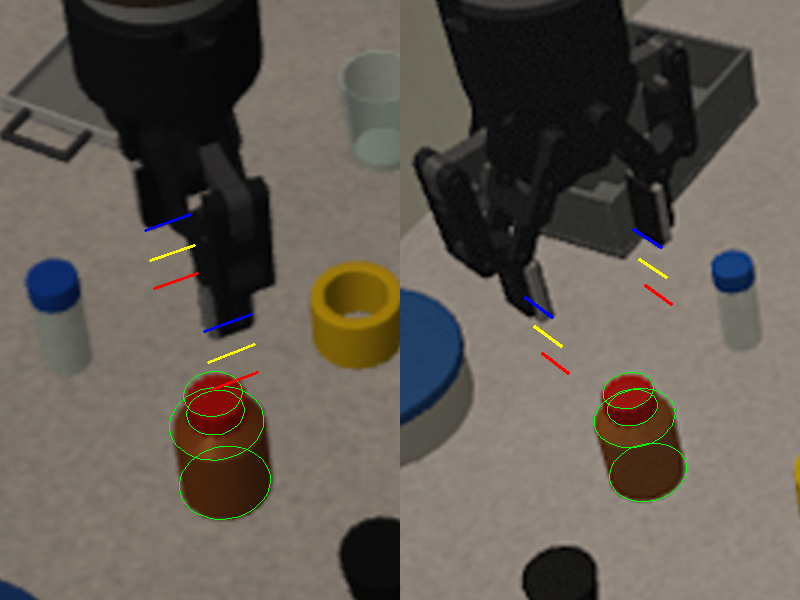

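Call:
servo_tool([
  [[0,0,35,0,0,0],[0,0,35,0,0,0],[0,0,30,0,0,0],[0,0,0,0,0,0],[0,0,0,0,0,0]],
])

```text
time: 6.2
ee_pos: [0.6755, 0.0118, 0.0327]
tcp_rot: [-180.0, -0.1, 161.2]
wrist_force: [0.6, -0.3, 1.0]
opening: 0.0699
```

Call:
servo_tool([
  [[0,0,12,0,0,0],[0,0,12,0,0,0],[0,0,12,0,0,0],[0,0,0,0,0,0],[0,0,0,0,0,0]],
])

```text
time: 6.7
ee_pos: [0.676, 0.0118, -0.0031]
tcp_rot: [-180.0, -0.0, 161.2]
wrist_force: [1.1, 1.0, 0.4]
opening: 0.0698
```

```bash
python3 -c "
from h import *;from workcell import bot
tool_overlay(bot,['scene','side'],'o2')"
```

```text
6.7 [ 0.676   0.0118 -0.0031] [1.1 1.  0.4] 0.06978566420668507
```

View pics/o2.png

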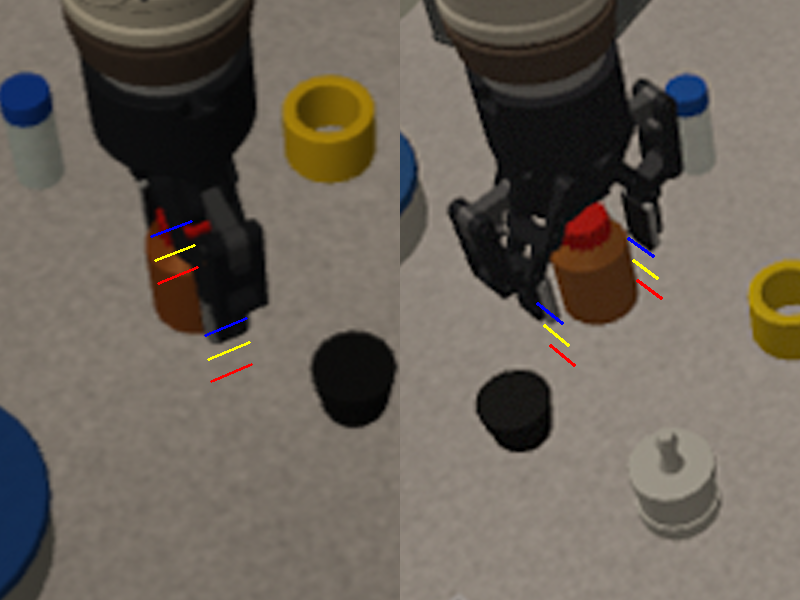

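Tips straddle the bottle body, about 15 mm above the bench; the real tips sit about 37 mm behind where the reported TCP puts them. I'll close here.

Call:
servo_tool([
  [[0,0,0,0,0,0],[0,0,0,0,0,0],[0,0,0,0,0,0],[0,0,0,0,0,0],[0,0,0,0,0,0]],
], gripper=25)

```text
time: 7.3
ee_pos: [0.6767, 0.0117, -0.0019]
tcp_rot: [180.0, 0.1, 161.2]
wrist_force: [-0.1, -0.4, 5.3]
opening: 0.0447
```

```bash
python3 -c "
from h import *;from workcell import bot
togo(bot,.6768,.0095,.11)"
```

```text
t 7.3 pos [ 0.6767  0.0117 -0.0019] rot [1.7998e+02 7.0000e-02 1.6116e+02] F [-0.1 -0.4  5.3] op 44.7 q [ 1. 23.  8. 74. -0. 20.]
tool [  -1.    -2.  -111.9] rows 3 each [ -0.3  -0.7 -37.3]
```

Call:
servo_tool([
  [[0,0,-25,0,0,0],[0,0,-30,0,0,0],[0,0,-30,0,0,0],[0,0,-25,0,0,0],[0,0,0,0,0,0]],
])

```text
time: 7.8
ee_pos: [0.6778, 0.0119, 0.1113]
tcp_rot: [179.9, 0.3, 161.2]
wrist_force: [1.0, 0.1, -0.8]
opening: 0.0453
```

```bash
python3 -c "
from h import *;from workcell import bot
look(bot,'wrist','w4');togo(bot,.4751,.2962,.11)"
```

```text
t 7.85 pos [0.6771 0.0118 0.1088] rot [1.7994e+02 1.5000e-01 1.6116e+02] F [-0.1 -0.4 -0.7] op 45.4 q [ 1. 22. 18. 86.  0. 20.]
tool [283.  203.9  -1.8] rows 8 each [35.4 25.5 -0.2]
```

View pics/w4.png

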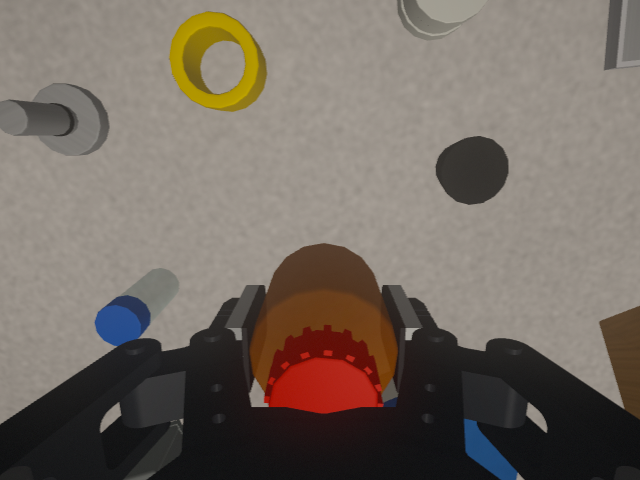

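Call:
servo_tool([
  [[28,20,0,0,0,0],[36,26,0,0,0,0],[36,26,0,0,0,0],[36,26,0,0,0,0],[36,26,0,0,0,0]],
])

```text
time: 8.35
ee_pos: [0.5515, 0.1856, 0.1052]
tcp_rot: [-179.9, -0.1, 161.1]
wrist_force: [0.0, 1.0, -0.6]
opening: 0.0449
```

Call:
servo_tool([
  [[36,26,0,0,0,0],[36,26,0,0,0,0],[28,20,0,0,0,0],[0,0,0,0,0,0],[0,0,0,0,0,0]],
])

```text
time: 8.85
ee_pos: [0.4812, 0.2853, 0.1058]
tcp_rot: [-179.9, -0.1, 161.3]
wrist_force: [0.3, -0.3, -1.9]
opening: 0.0451
```

```bash
python3 -c "
from h import *;from workcell import bot
togo(bot,.4751,.2962,.05)
o=bot.get_obs()['ee_pos']
tool_overlay(bot,['scene','side'],'o3',draw=[('amber_bottle',.4751,.2962,.003)])"
```

```text
t 8.85 pos [0.4812 0.2853 0.1058] rot [-1.7990e+02 -7.0000e-02  1.6126e+02] F [ 0.3 -0.3 -1.9] op 45.1 q [31.  6. -2. 83. -0. 49.]
tool [ 9.2  8.5 55.8] rows 2 each [ 4.6  4.2 27.9]
8.85 [0.4812 0.2853 0.1058] [ 0.3 -0.3 -1.9] 0.045050738699977624
```

View pics/o3.png

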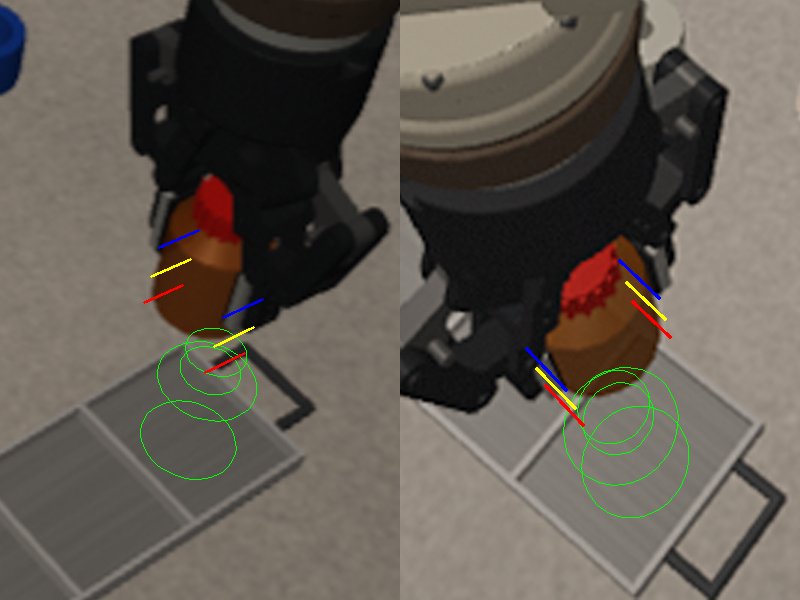

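Call:
servo_tool([
  [[5,4,25,0,0,0],[4,4,25,0,0,0],[0,0,15,0,0,0],[0,0,0,0,0,0],[0,0,0,0,0,0]],
])

```text
time: 9.45
ee_pos: [0.4767, 0.295, 0.0427]
tcp_rot: [-180.0, 0.0, 161.1]
wrist_force: [0.1, -0.5, -0.7]
opening: 0.0448
```

```bash
python3 -c "
from h import *;from workcell import bot
togo(bot,.4751,.2962,.0025)
tool_overlay(bot,['scene','side'],'o4',draw=[('amber_bottle',.4751,.2962,.04)])"
```

```text
t 9.45 pos [0.4767 0.295  0.0427] rot [-179.99    0.    161.11] F [ 0.1 -0.5 -0.7] op 44.8 q [32.  7. -8. 76. -0. 51.]
tool [ 1.9  0.7 40.2] rows 1 each [ 1.9  0.7 40.2]
9.45 [0.4767 0.295  0.0427] [ 0.1 -0.5 -0.7] 0.04477420681454118
```

View pics/o4.png

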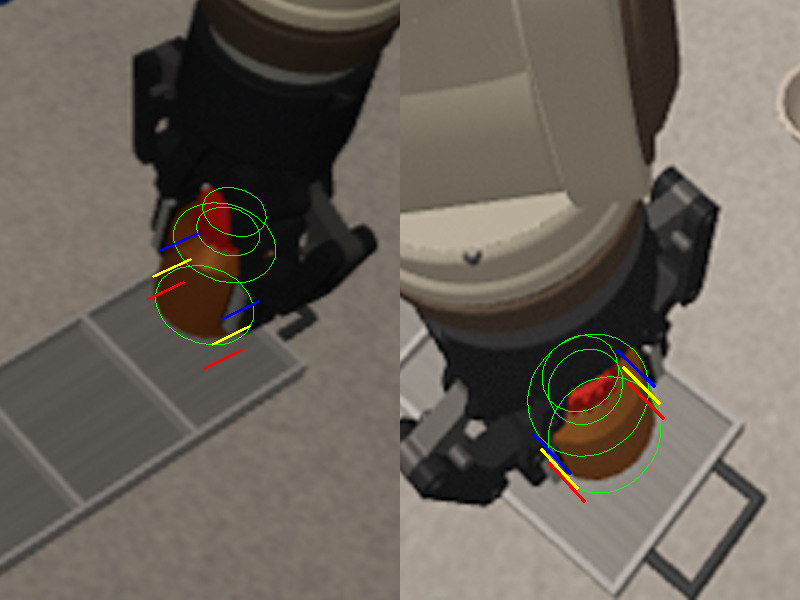

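Call:
servo_tool([
  [[2,1,15,0,0,0],[0,0,15,0,0,0],[0,0,6,0,0,0],[0,0,3,0,0,0],[0,0,0,0,0,0]],
])

```text
time: 10.05
ee_pos: [0.4743, 0.297, 0.0026]
tcp_rot: [-180.0, -0.0, 161.2]
wrist_force: [0.6, 0.2, -0.5]
opening: 0.0451
```

Call:
servo_tool([
  [[0,0,1,0,0,0],[0,0,0.5,0,0,0],[0,0,0,0,0,0]],
])

```text
time: 10.35
ee_pos: [0.4748, 0.2973, 0.0021]
tcp_rot: [180.0, 0.0, 161.2]
wrist_force: [0.1, 0.0, -1.4]
opening: 0.0447
```

```bash
python3 -c "
from h import *;from workcell import bot
tool_overlay(bot,['scene','side'],'o5',draw=[('amber_bottle',.4751,.2962,.003)])"
```

```text
10.35 [0.4748 0.2973 0.0021] [ 0.1  0.  -1.4] 0.04472926257821116
```

View pics/o5.png

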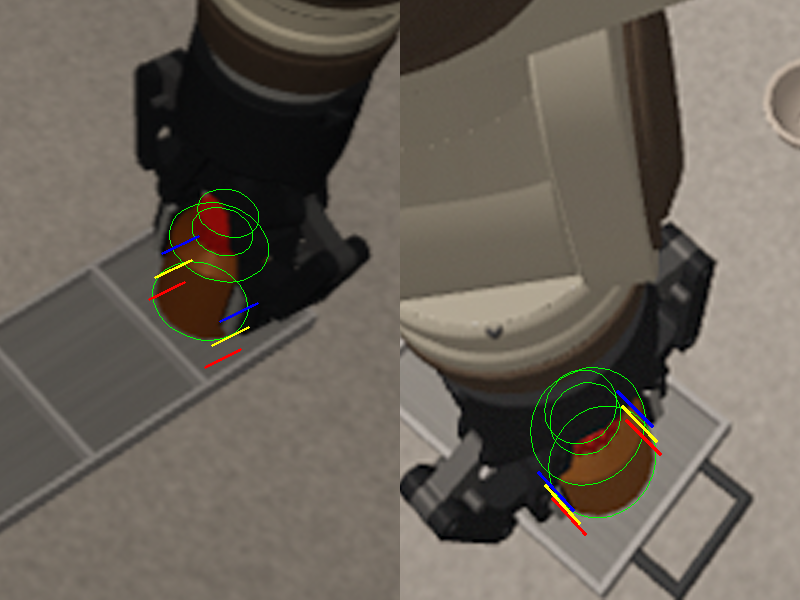

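Call:
servo_tool([
  [[0,0,1,0,0,0],[0,0,1,0,0,0],[0,0,0,0,0,0]],
])

```text
time: 10.75
ee_pos: [0.4748, 0.2973, 0.001]
tcp_rot: [180.0, 0.0, 161.2]
wrist_force: [-3.8, -1.6, 8.3]
opening: 0.0453
```

Call:
servo_tool([
  [[0,0,0,0,0,0],[0,0,0,0,0,0],[0,0,0,0,0,0]],
], gripper=62)

```text
time: 11.05
ee_pos: [0.4746, 0.2972, -0.0004]
tcp_rot: [-180.0, -0.0, 161.2]
wrist_force: [0.3, 0.7, 0.3]
opening: 0.062
```

Call:
servo_tool([
  [[0,0,-20,0,0,0],[0,0,-30,0,0,0],[0,0,-40,0,0,0],[0,0,-30,0,0,0],[0,0,0,0,0,0]],
])

```text
time: 11.55
ee_pos: [0.4763, 0.2983, 0.1245]
tcp_rot: [179.7, 0.2, 161.2]
wrist_force: [0.5, -0.3, -0.6]
opening: 0.0619
```

```bash
python3 -c "
from h import *;from workcell import bot
look(bot,'wrist','w5');togo(bot,.4605,.0049,.12)"
```

```text
t 11.6 pos [0.4756 0.2978 0.1219] rot [1.7983e+02 1.4000e-01 1.6116e+02] F [-0.8  0.6 -0.5] op 61.9 q [32.  5. -0. 84. -0. 51.]
tool [ -80.3 -282.1    1.3] rows 7 each [-11.5 -40.3   0.2]
```

View pics/w5.png

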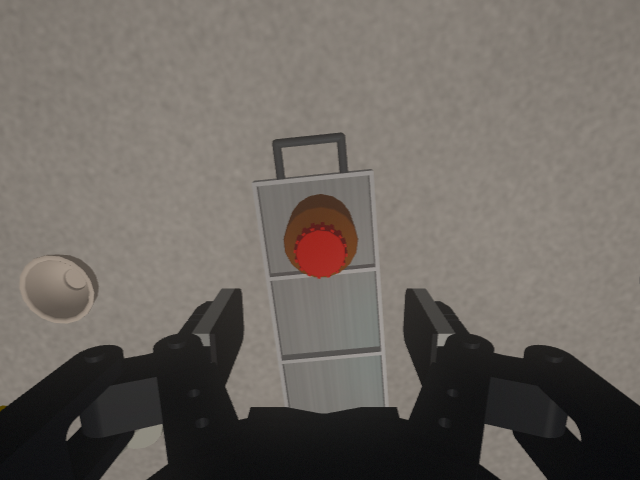

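Call:
servo_tool([
  [[-9,-30,0,0,0,0],[-12,-42,0,0,0,0],[-12,-42,0,0,0,0],[-12,-42,0,0,0,0],[-12,-42,0,0,0,0]],
], gripper=70)

```text
time: 12.1
ee_pos: [0.4636, 0.0898, 0.1183]
tcp_rot: [-179.9, -0.1, 161.2]
wrist_force: [0.7, 0.1, 0.0]
opening: 0.0699
```

Call:
servo_tool([
  [[-12,-42,0,0,0,0],[-11,-42,0,0,0,0],[0,0,0,0,0,0],[0,0,0,0,0,0],[0,0,0,0,0,0]],
])

```text
time: 12.6
ee_pos: [0.459, 0.005, 0.119]
tcp_rot: [-180.0, -0.1, 161.2]
wrist_force: [-0.2, 0.3, 0.2]
opening: 0.07
```

```bash
python3 -c "
from h import *;from workcell import bot
look(bot,'wrist','w6',[('collar',.4605,.0049,0)]);togo(bot,.4605,.0049,-.003)"
```

```text
t 12.65 pos [0.4591 0.0053 0.1192] rot [-1.7999e+02 -5.0000e-02  1.6123e+02] F [0.  0.6 0.6] op 70.2 q [  1.  -8. -14.  84.   0.  19.]
tool [ -1.6   0.  122.2] rows 3 each [-0.5  0.  40.7]
```

View pics/w6.png

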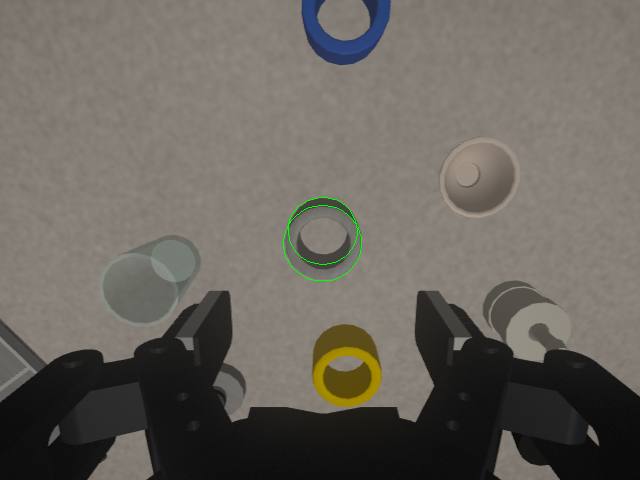

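Call:
servo_tool([
  [[-1,0,35,0,0,0],[-1,0,35,0,0,0],[0,0,30,0,0,0],[0,0,12,0,0,0],[0,0,10,0,0,0]],
])

```text
time: 13.15
ee_pos: [0.4609, 0.0047, -0.0029]
tcp_rot: [-180.0, -0.0, 161.3]
wrist_force: [-1.0, -0.8, 0.2]
opening: 0.0701
```

Call:
servo_tool([
  [[0,0,0,0,0,0],[0,0,0,0,0,0],[0,0,0,0,0,0],[0,0,0,0,0,0],[0,0,0,0,0,0]],
], gripper=30, newtons=50)

```text
time: 13.65
ee_pos: [0.4619, 0.0038, -0.0012]
tcp_rot: [180.0, 0.1, 161.2]
wrist_force: [-0.1, 1.2, 3.7]
opening: 0.0477
```

Call:
servo_tool([
  [[0,0,-20,0,0,0],[0,0,-30,0,0,0],[0,0,-35,0,0,0],[0,0,-25,0,0,0],[0,0,0,0,0,0]],
])

```text
time: 14.15
ee_pos: [0.4629, 0.0037, 0.1114]
tcp_rot: [179.9, 0.3, 161.2]
wrist_force: [0.4, -0.5, -1.9]
opening: 0.0479
```

```bash
python3 -c "
from h import *;from workcell import bot
look(bot,'wrist','w7');togo(bot,.5432,.2799,.107)"
```

```text
t 14.2 pos [0.462  0.0037 0.1092] rot [1.7995e+02 1.6000e-01 1.6115e+02] F [ 0.3 -0.1 -1.7] op 47.9 q [  0.  -8. -15.  83.  -0.  19.]
tool [ 12.4 287.6   2.4] rows 7 each [ 1.8 41.1  0.3]
```

View pics/w7.png

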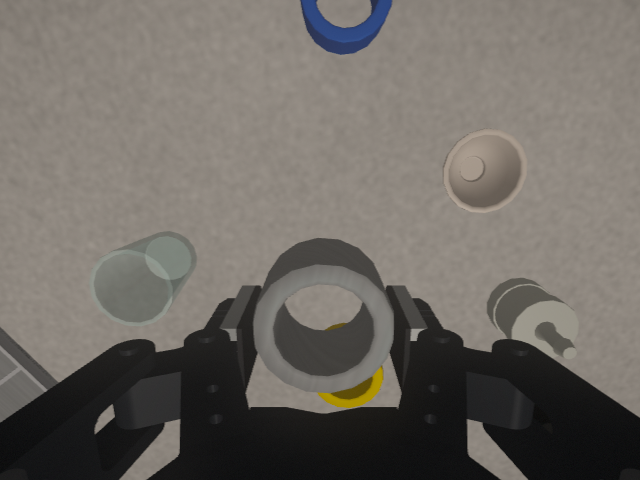

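Call:
servo_tool([
  [[2,30,0,0,0,0],[2,42,0,0,0,0],[2,43,0,0,0,0],[2,43,0,0,0,0],[2,43,0,0,0,0]],
])

```text
time: 14.7
ee_pos: [0.5161, 0.1987, 0.106]
tcp_rot: [-179.9, -0.1, 161.2]
wrist_force: [0.5, -1.5, -2.0]
opening: 0.0482
```

Call:
servo_tool([
  [[2,43,0,0,0,0],[1,30,0,0,0,0],[0,13,0,0,0,0],[0,0,0,0,0,0],[0,0,0,0,0,0]],
])

```text
time: 15.2
ee_pos: [0.5409, 0.2787, 0.1068]
tcp_rot: [-179.9, -0.1, 161.2]
wrist_force: [-0.8, -0.5, -1.0]
opening: 0.0483
```

```bash
python3 -c "
from h import *;from workcell import bot
togo(bot,.5432,.2799,.005)"
```

```text
t 15.2 pos [0.5409 0.2787 0.1068] rot [-1.7990e+02 -7.0000e-02  1.6115e+02] F [-0.8 -0.5 -1. ] op 48.3 q [27. 12.  6. 84. -0. 46.]
tool [ -1.9   2.1 101.8] rows 3 each [-0.6  0.7 33.9]
```

Call:
servo_tool([
  [[-2,2,30,0,0,0],[0,0,35,0,0,0],[0,0,25,0,0,0],[0,0,10,0,0,0],[0,0,0,0,0,0]],
])

```text
time: 15.7
ee_pos: [0.5432, 0.2794, 0.0067]
tcp_rot: [-179.9, -0.1, 161.1]
wrist_force: [0.0, 0.2, -1.6]
opening: 0.0478
```

```bash
python3 -c "
from h import *;from workcell import bot
togo(bot,.5432,.2799,.002)
tool_overlay(bot,['scene','side'],'o6',draw=[('collar',.5432,.2799,.005)])"
```

```text
t 15.7 pos [0.5432 0.2794 0.0067] rot [-1.7990e+02 -9.0000e-02  1.6109e+02] F [ 0.   0.2 -1.6] op 47.8 q [27. 15. -3. 73. -0. 46.]
tool [0.2 0.5 4.7] rows 1 each [0.2 0.5 4.7]
15.7 [0.5432 0.2794 0.0067] [ 0.   0.2 -1.6] 0.047810010898645956
```

View pics/o6.png

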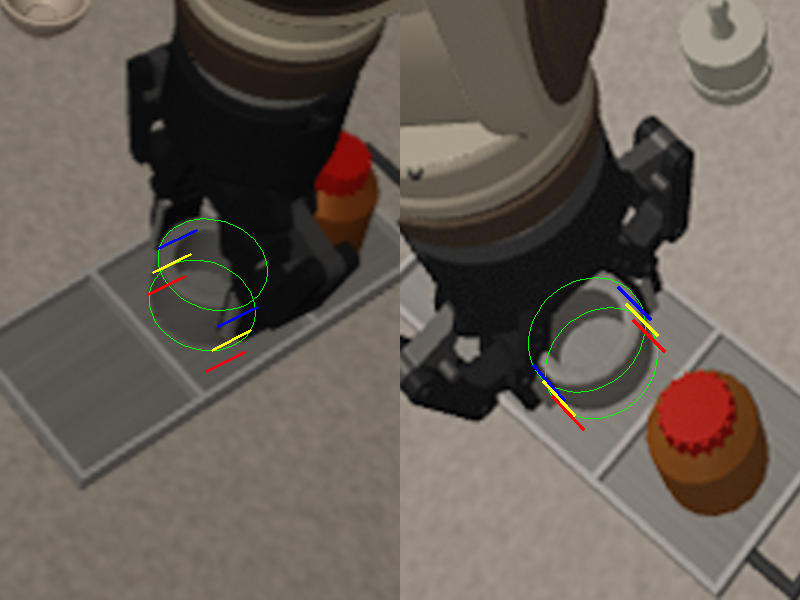

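The bottle is standing in its well and the collar is centred over the middle one. I'll lower it to contact and let go.

Call:
servo_tool([
  [[0,0,2,0,0,0],[0,0,1.5,0,0,0],[0,0,1,0,0,0],[0,0,0,0,0,0]],
])

```text
time: 16.2
ee_pos: [0.5441, 0.2809, 0.0034]
tcp_rot: [180.0, 0.0, 161.2]
wrist_force: [0.1, 0.1, -1.7]
opening: 0.0481
```

Call:
servo_tool([
  [[0,0,0.5,0,0,0],[0,0,0.5,0,0,0],[0,0,0,0,0,0]],
])

```text
time: 16.5
ee_pos: [0.544, 0.2809, 0.0022]
tcp_rot: [-180.0, -0.0, 161.2]
wrist_force: [0.3, -0.4, -2.4]
opening: 0.0478
```

Call:
servo_tool([
  [[0,0,0.7,0,0,0],[0,0,0.5,0,0,0],[0,0,0,0,0,0]],
])

```text
time: 16.8
ee_pos: [0.5441, 0.2809, 0.0019]
tcp_rot: [180.0, 0.0, 161.2]
wrist_force: [-2.2, 0.0, 4.2]
opening: 0.0481
```

Contact. I'll release and lift, then head for the vial.

Call:
servo_tool([
  [[0,0,0,0,0,0],[0,0,0,0,0,0],[0,0,0,0,0,0]],
], gripper=64)

```text
time: 17.1
ee_pos: [0.5441, 0.2809, 0.001]
tcp_rot: [180.0, 0.0, 161.2]
wrist_force: [0.6, -0.5, -0.5]
opening: 0.0638
```

Call:
servo_tool([
  [[0,0,-20,0,0,0],[0,0,-30,0,0,0],[0,0,-40,0,0,0],[0,0,-30,0,0,0],[0,0,0,0,0,0]],
])

```text
time: 17.6
ee_pos: [0.5459, 0.2818, 0.1262]
tcp_rot: [179.7, 0.3, 161.2]
wrist_force: [0.0, 0.0, -0.1]
opening: 0.0639
```

```bash
python3 -c "
from h import *;from workcell import bot
look(bot,'wrist','w8');togo(bot,.6795,-.1138,.12)"
```

```text
t 17.65 pos [0.5452 0.2814 0.1235] rot [1.7983e+02 1.7000e-01 1.6116e+02] F [ 0.4  0.2 -1.6] op 64.2 q [27. 13.  8. 85.  0. 46.]
tool [-254.8 -330.7    3.2] rows 10 each [-25.5 -33.1   0.3]
```

View pics/w8.png

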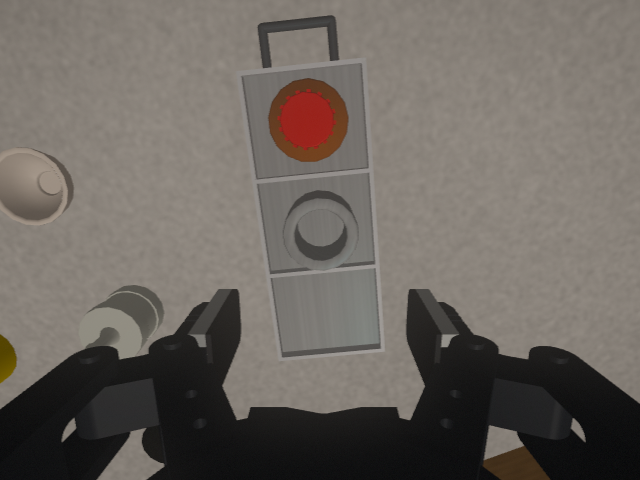

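Call:
servo_tool([
  [[-18,-23,0,0,0,0],[-26,-34,0,0,0,0],[-26,-34,0,0,0,0],[-26,-34,0,0,0,0],[-26,-34,0,0,0,0]],
], gripper=52)

```text
time: 18.15
ee_pos: [0.6079, 0.0893, 0.1195]
tcp_rot: [-180.0, -0.1, 161.2]
wrist_force: [0.4, 0.5, 0.2]
opening: 0.0518
```

Call:
servo_tool([
  [[-26,-34,0,0,0,0],[-26,-34,0,0,0,0],[-26,-34,0,0,0,0],[-26,-34,0,0,0,0],[-18,-24,0,0,0,0]],
])

```text
time: 18.65
ee_pos: [0.6719, -0.1025, 0.1191]
tcp_rot: [-180.0, -0.1, 161.1]
wrist_force: [-0.3, 1.0, -0.4]
opening: 0.052
```

Call:
servo_tool([
  [[-11,-12,0,0,0,0],[0,0,0,0,0,0],[0,0,0,0,0,0]],
])

```text
time: 18.95
ee_pos: [0.678, -0.1146, 0.1196]
tcp_rot: [-180.0, -0.1, 161.1]
wrist_force: [-0.1, -0.4, 0.2]
opening: 0.0521
```

```bash
python3 -c "
from h import *;from workcell import bot
togo(bot,.6795,-.1138,-.002)
look(bot,'wrist','w9',[('vial',.6795,-.1138,0)])
tool_overlay(bot,['scene','side'],'o7',draw=[('vial',.6795,-.1138,0)])"
```

```text
t 18.95 pos [ 0.678  -0.1146  0.1196] rot [-1.7999e+02 -1.2000e-01  1.6113e+02] F [-0.1 -0.4  0.2] op 52.1 q [-10.  24.  21.  88.   0.   9.]
tool [ -1.5   1.2 121.6] rows 3 each [-0.5  0.4 40.5]
19.0 [ 0.678  -0.114   0.1201] [-0.4  0.6  0.4] 0.05208643305263498
```

View pics/w9.png

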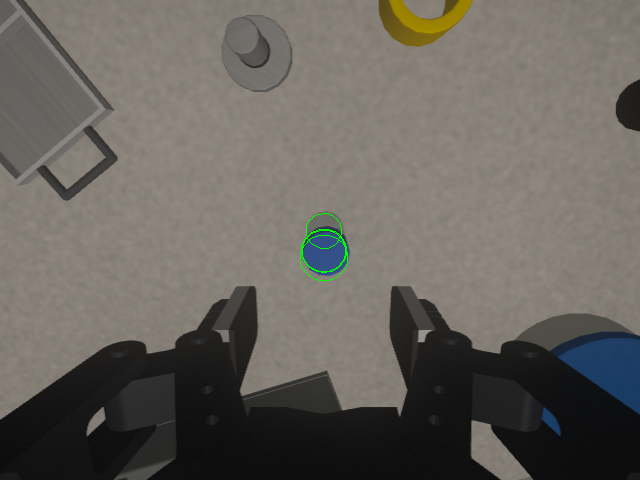

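View pics/o7.png

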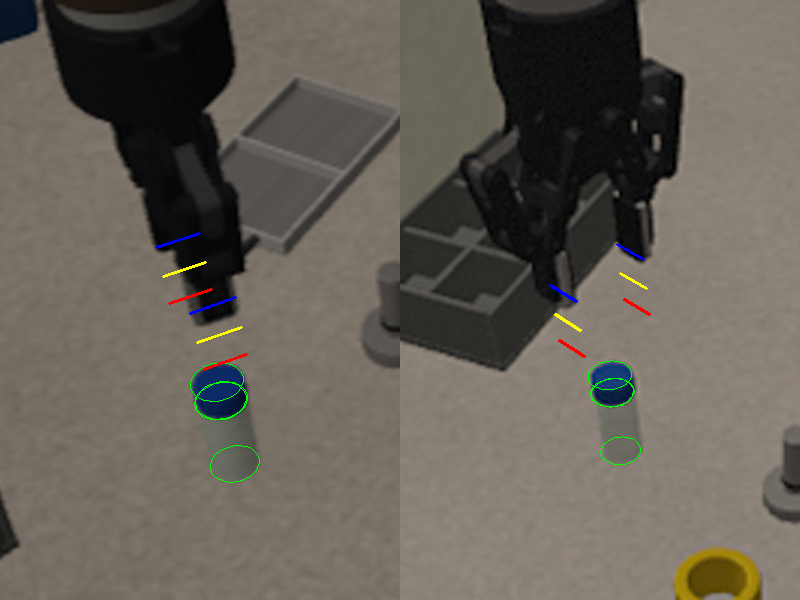

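```bash
python3 -c "
from h import *
S=pickle.load(open('a_scene.pkl','rb'));D=pickle.load(open('a_side.pkl','rb'))
for z in (0,.04): print(z,[ray(S,u,v,z)[:2].round(3) for u,v in ((112,290),(45,335),(110,275),(190,385),(150,345))],[ray(D,u,v,z)[:2].round(3) for u,v in ((224,159),(265,115),(175,205))])"
```

```text
0 [array([ 0.787, -0.163]), array([ 0.903, -0.162]), array([ 0.772, -0.191]), array([0.809, 0.057]), array([ 0.808, -0.036])] [array([ 0.8  , -0.161]), array([ 0.794, -0.334]), array([ 0.816, -0.009])]
0.04 [array([ 0.8  , -0.129]), array([ 0.909, -0.128]), array([ 0.785, -0.156]), array([0.82, 0.08]), array([ 0.819, -0.009])] [array([ 0.768, -0.123]), array([ 0.763, -0.284]), array([0.783, 0.019])]
```

Call:
servo_tool([
  [[-1,0,35,0,0,0],[0,0,35,0,0,0],[0,0,30,0,0,0],[0,0,12,0,0,0],[0,0,8,0,0,0]],
])

```text
time: 19.6
ee_pos: [0.679, -0.1143, 0.0005]
tcp_rot: [-180.0, -0.1, 161.2]
wrist_force: [0.4, -1.2, 0.7]
opening: 0.0516
```

Call:
servo_tool([
  [[0,0,0,0,0,0],[0,0,0,0,0,0],[0,0,0,0,0,0],[0,0,0,0,0,0],[0,0,0,0,0,0]],
], gripper=10, newtons=30)

```text
time: 20.1
ee_pos: [0.6803, -0.1152, 0.0026]
tcp_rot: [180.0, 0.1, 161.2]
wrist_force: [-0.8, 1.6, 6.5]
opening: 0.0256
```

Call:
servo_tool([
  [[0,0,-20,0,0,0],[0,0,-30,0,0,0],[0,0,-35,0,0,0],[0,0,-25,0,0,0],[0,0,0,0,0,0]],
])

```text
time: 20.6
ee_pos: [0.6812, -0.1154, 0.116]
tcp_rot: [179.9, 0.4, 161.2]
wrist_force: [0.9, -0.6, -0.1]
opening: 0.0253
```

```bash
python3 -c "
from h import *;from workcell import bot
look(bot,'wrist','w10');togo(bot,.6112,.2636,.11)"
```

```text
t 20.65 pos [ 0.6805 -0.1153  0.1134] rot [179.97   0.21 161.16] F [ 0.4  0.6 -0.8] op 25.4 q [-10.  24.  21.  87.  -0.   9.]
tool [188.  336.2   2.9] rows 9 each [20.9 37.4  0.3]
```

View pics/w10.png

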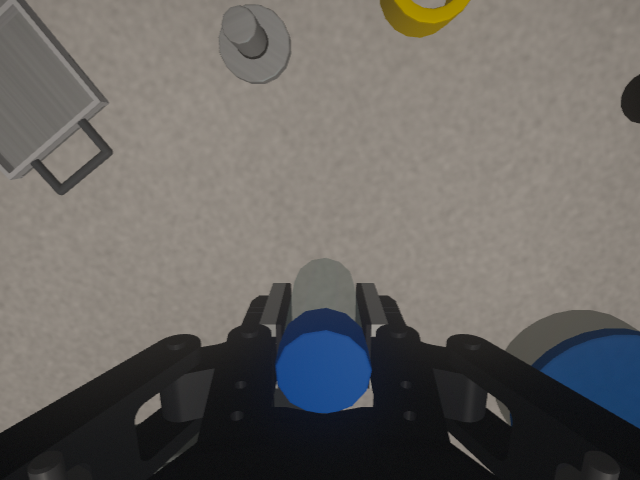

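Call:
servo_tool([
  [[14,25,0,0,0,0],[21,38,0,0,0,0],[21,38,0,0,0,0],[21,38,0,0,0,0],[21,38,0,0,0,0]],
])

```text
time: 21.15
ee_pos: [0.6427, 0.0855, 0.1095]
tcp_rot: [-179.9, -0.1, 161.1]
wrist_force: [0.8, 0.3, -0.8]
opening: 0.0254
```

Call:
servo_tool([
  [[21,38,0,0,0,0],[21,38,0,0,0,0],[21,38,0,0,0,0],[20,33,0,0,0,0],[7,12,0,0,0,0]],
])

```text
time: 21.65
ee_pos: [0.6084, 0.2668, 0.1094]
tcp_rot: [-179.9, -0.1, 161.3]
wrist_force: [-0.3, 0.7, -0.1]
opening: 0.0258
```

Call:
servo_tool([
  [[0,0,0,0,0,0],[0,0,0,0,0,0]],
])

```text
time: 21.85
ee_pos: [0.6098, 0.2629, 0.1102]
tcp_rot: [-179.9, -0.0, 161.2]
wrist_force: [-0.5, -0.6, 0.0]
opening: 0.0257
```

```bash
python3 -c "
from h import *;from workcell import bot
togo(bot,.6112,.2636,.0085)"
```

```text
t 21.85 pos [0.6098 0.2629 0.1102] rot [-1.7993e+02 -4.0000e-02  1.6116e+02] F [-0.5 -0.6  0. ] op 25.7 q [23. 20. 16. 86. -0. 42.]
tool [ -1.1   1.2 101.7] rows 3 each [-0.4  0.4 33.9]
```

Call:
servo_tool([
  [[-1,1,30,0,0,0],[0,0,35,0,0,0],[0,0,25,0,0,0],[0,0,11,0,0,0],[0,0,0,0,0,0]],
])

```text
time: 22.35
ee_pos: [0.6107, 0.2626, 0.0084]
tcp_rot: [-179.9, -0.1, 161.1]
wrist_force: [-0.8, 0.4, -0.2]
opening: 0.0256
```

```bash
python3 -c "
from h import *;from workcell import bot
tool_overlay(bot,['scene','side'],'o8',draw=[('vial',.6112,.2636,.006)])"
```

```text
22.35 [0.6107 0.2626 0.0084] [-0.8  0.4 -0.2] 0.025555636819334107
```

View pics/o8.png

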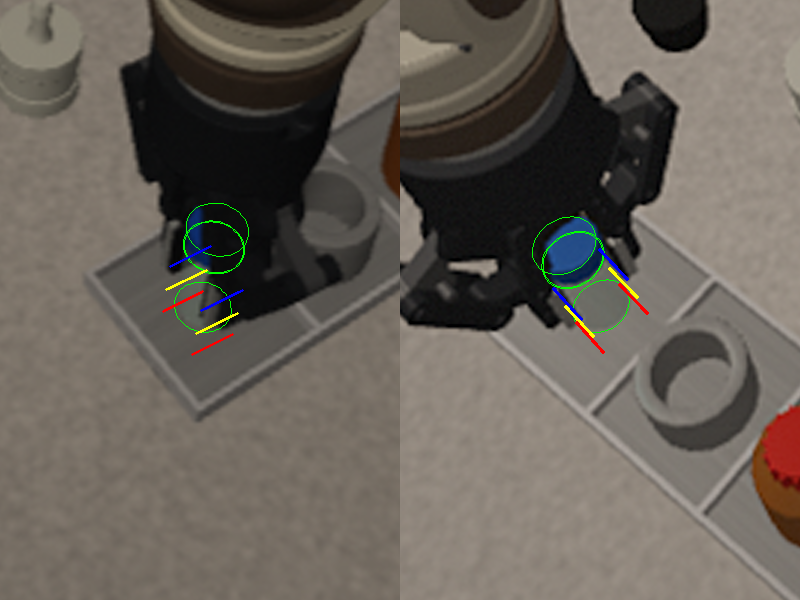

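Call:
servo_tool([
  [[0,0,1,0,0,0],[0,0,1,0,0,0],[0,0,0.5,0,0,0],[0,0,0,0,0,0]],
])

```text
time: 22.85
ee_pos: [0.6114, 0.2644, 0.008]
tcp_rot: [180.0, 0.0, 161.2]
wrist_force: [0.1, 0.4, 0.2]
opening: 0.0256
```

Call:
servo_tool([
  [[0,0,0.6,0,0,0],[0,0,0.4,0,0,0],[0,0,0,0,0,0]],
])

```text
time: 23.15
ee_pos: [0.6112, 0.2643, 0.0065]
tcp_rot: [-180.0, -0.0, 161.2]
wrist_force: [-0.5, -0.5, -1.9]
opening: 0.0253
```

Call:
servo_tool([
  [[0,0,0.6,0,0,0],[0,0,0.4,0,0,0],[0,0,0,0,0,0]],
])

```text
time: 23.45
ee_pos: [0.6113, 0.2643, 0.0056]
tcp_rot: [180.0, 0.0, 161.2]
wrist_force: [-0.1, 1.1, 0.3]
opening: 0.0255
```

Call:
servo_tool([
  [[0,0,0.5,0,0,0],[0,0,0.3,0,0,0],[0,0,0,0,0,0]],
])

```text
time: 23.75
ee_pos: [0.6113, 0.2643, 0.0056]
tcp_rot: [180.0, 0.0, 161.2]
wrist_force: [-1.5, -0.8, 5.3]
opening: 0.0255
```

Call:
servo_tool([
  [[0,0,0,0,0,0],[0,0,0,0,0,0],[0,0,0,0,0,0]],
], gripper=44)

```text
time: 24.05
ee_pos: [0.6112, 0.2642, 0.0045]
tcp_rot: [-180.0, -0.0, 161.2]
wrist_force: [-0.1, 0.8, 0.2]
opening: 0.044
```

Call:
servo_tool([
  [[0,0,-20,0,0,0],[0,0,-30,0,0,0],[0,0,-40,0,0,0],[0,0,-30,0,0,0],[0,0,0,0,0,0]],
])

```text
time: 24.55
ee_pos: [0.6131, 0.2651, 0.1301]
tcp_rot: [179.7, 0.3, 161.2]
wrist_force: [0.4, 0.1, 0.3]
opening: 0.0442
```

```bash
python3 -c "
from h import *;from workcell import bot
look(bot,'wrist','w11');togo(bot,.5628,.1195,.125)"
```

```text
t 24.6 pos [0.6124 0.2647 0.1273] rot [179.84   0.18 161.16] F [ 0.2  0.2 -0.4] op 43.9 q [23. 20. 18. 87.  0. 42.]
tool [ 1.000e-01 -1.535e+02  1.800e+00] rows 4 each [  0.  -38.4   0.5]
```

View pics/w11.png

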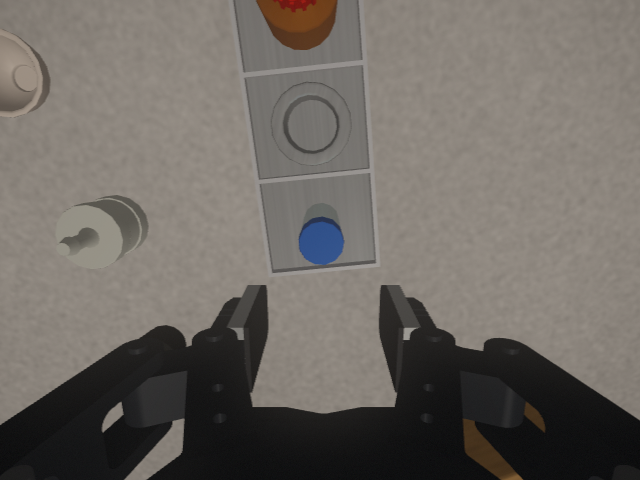

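Call:
servo_tool([
  [[0,-28,0,0,0,0],[0,-40,0,0,0,0],[0,-40,0,0,0,0],[0,-30,0,0,0,0],[0,-15,0,0,0,0]],
], gripper=68)

```text
time: 25.1
ee_pos: [0.5606, 0.1174, 0.1235]
tcp_rot: [-179.9, -0.1, 161.1]
wrist_force: [0.5, 0.6, 0.4]
opening: 0.0681
```

Call:
servo_tool([
  [[0,0,0,0,0,-0.12],[0,0,0,0,0,-0.13],[0,0,0,0,0,-0.13],[0,0,0,0,0,-0.13],[0,0,0,0,0,-0.12]],
])

```text
time: 25.6
ee_pos: [0.5617, 0.1198, 0.1236]
tcp_rot: [180.0, -0.1, -162.4]
wrist_force: [-0.3, 0.4, 0.8]
opening: 0.068
```

Call:
servo_tool([
  [[0,0,0,0,0,0],[0,0,0,0,0,0]],
])

```text
time: 25.8
ee_pos: [0.5617, 0.1197, 0.124]
tcp_rot: [180.0, -0.1, -162.9]
wrist_force: [-0.8, -0.6, -0.2]
opening: 0.0682
```

```bash
python3 -c "
from h import *;from workcell import bot
look(bot,'wrist','w12',[('vent_filter',.5628,.1195,0)]);togo(bot,.5628,.1195,-.003)
tool_overlay(bot,['scene','side'],'o9',draw=[('vent_filter',.5628,.1195,0)])"
```

```text
t 25.85 pos [0.5618 0.1197 0.1242] rot [ 1.7999e+02 -4.0000e-02 -1.6292e+02] F [-0.2 -0.2  0.5] op 67.8 q [12.  7.  2. 85.  0. -5.]
tool [ -1.   -0.5 127.2] rows 3 each [-0.3 -0.2 42.4]
25.85 [0.5618 0.1197 0.1242] [-0.2 -0.2  0.5] 0.06781813193275127
```

View pics/w12.png

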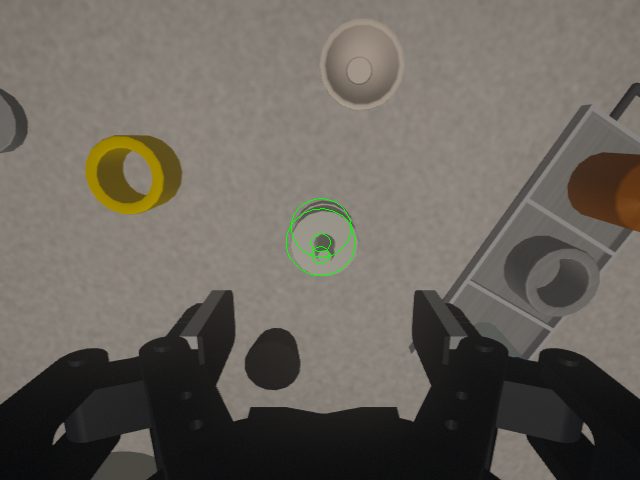

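View pics/o9.png

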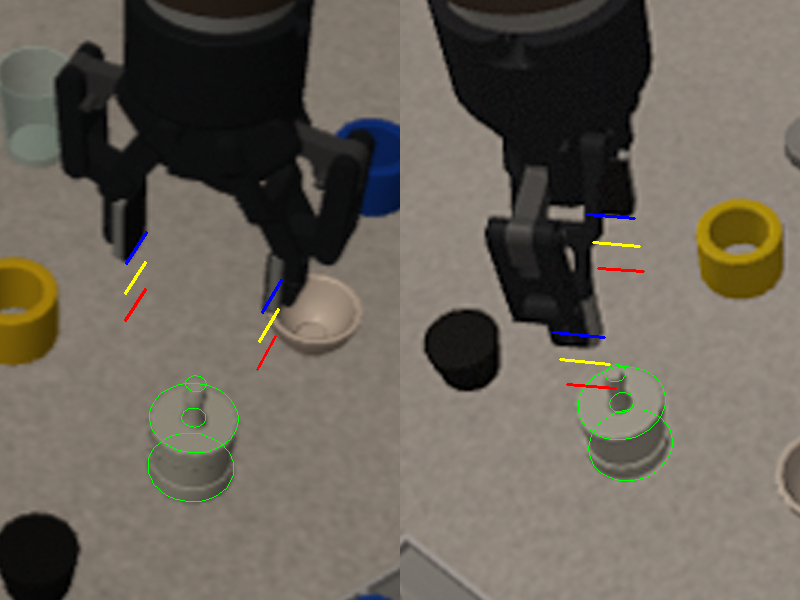

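Call:
servo_tool([
  [[-1,0,38,0,0,0],[0,0,38,0,0,0],[0,0,30,0,0,0],[0,0,13,0,0,0],[0,0,8,0,0,0]],
])

```text
time: 26.45
ee_pos: [0.5624, 0.1197, -0.0031]
tcp_rot: [180.0, -0.1, -162.8]
wrist_force: [0.0, -0.7, 0.8]
opening: 0.0682
```

Call:
servo_tool([
  [[0,0,0,0,0,0],[0,0,0,0,0,0],[0,0,0,0,0,0],[0,0,0,0,0,0],[0,0,0,0,0,0]],
], gripper=25, newtons=35)

```text
time: 26.95
ee_pos: [0.5638, 0.12, -0.0007]
tcp_rot: [-180.0, 0.1, -162.7]
wrist_force: [-0.5, -0.3, 6.1]
opening: 0.0427
```

Call:
servo_tool([
  [[0,0,-20,0,0,0],[0,0,-30,0,0,0],[0,0,-35,0,0,0],[0,0,-25,0,0,0],[0,0,0,0,0,0]],
])

```text
time: 27.45
ee_pos: [0.5646, 0.1201, 0.1122]
tcp_rot: [-180.0, 0.4, -162.7]
wrist_force: [-0.2, 0.8, -0.8]
opening: 0.0426
```

```bash
python3 -c "
from h import *;from workcell import bot
look(bot,'wrist','w13');togo(bot,.5336,-.2692,.11)"
```

```text
t 27.5 pos [0.5638 0.12   0.1097] rot [-179.98    0.2  -162.74] F [ 0.2 -0.8 -0.8] op 42.7 q [12.  8.  1. 83.  0. -5.]
tool [ 144.3 -362.7   -0.6] rows 9 each [ 16.  -40.3  -0.1]
```

View pics/w13.png

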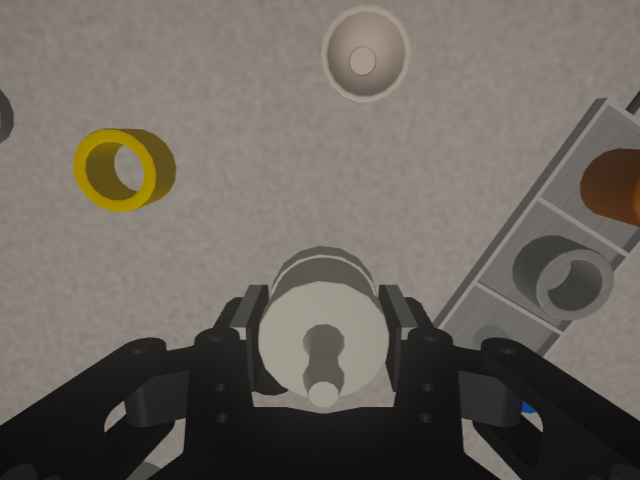

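Call:
servo_tool([
  [[10,-26,0,0,0,0],[16,-40,0,0,0,0],[16,-41,0,0,0,0],[16,-41,0,0,0,0],[16,-41,0,0,0,0]],
])

```text
time: 28.0
ee_pos: [0.5472, -0.0842, 0.1063]
tcp_rot: [180.0, -0.1, -162.7]
wrist_force: [0.3, 0.8, -0.8]
opening: 0.0429
```

Call:
servo_tool([
  [[16,-41,0,0,0,0],[16,-41,0,0,0,0],[16,-41,0,0,0,0],[14,-33,0,0,0,0],[8,-18,0,0,0,0]],
])

```text
time: 28.5
ee_pos: [0.5317, -0.2721, 0.1059]
tcp_rot: [179.9, -0.1, -162.9]
wrist_force: [0.3, 0.4, -0.1]
opening: 0.043
```

Call:
servo_tool([
  [[0,0,0,0,0,0],[0,0,0,0,0,0]],
])

```text
time: 28.7
ee_pos: [0.5324, -0.2694, 0.1065]
tcp_rot: [179.9, -0.1, -162.8]
wrist_force: [-0.9, 0.1, -0.6]
opening: 0.0429
```

```bash
python3 -c "
from h import *;from workcell import bot
togo(bot,.5336,-.2692,.006)
p=look(bot,'wrist','w14');tool_overlay(bot,['scene','side'],'o10',draw=[('vent_filter',.5336,-.2692,.003)])"
```

```text
t 28.7 pos [ 0.5324 -0.2694  0.1065] rot [ 1.7991e+02 -7.0000e-02 -1.6279e+02] F [-0.9  0.1 -0.6] op 42.9 q [-27.  11.   4.  83.   0. -44.]
tool [ -1.3  -0.4 100.5] rows 3 each [-0.4 -0.1 33.5]
28.75 [ 0.5327 -0.2688  0.1068] [-0.3  0.4 -0.9] 0.04290530889169899
```

View pics/w14.png

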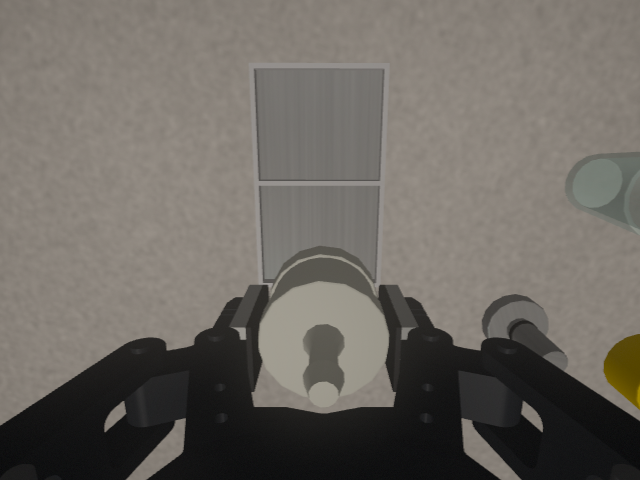

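View pics/o10.png

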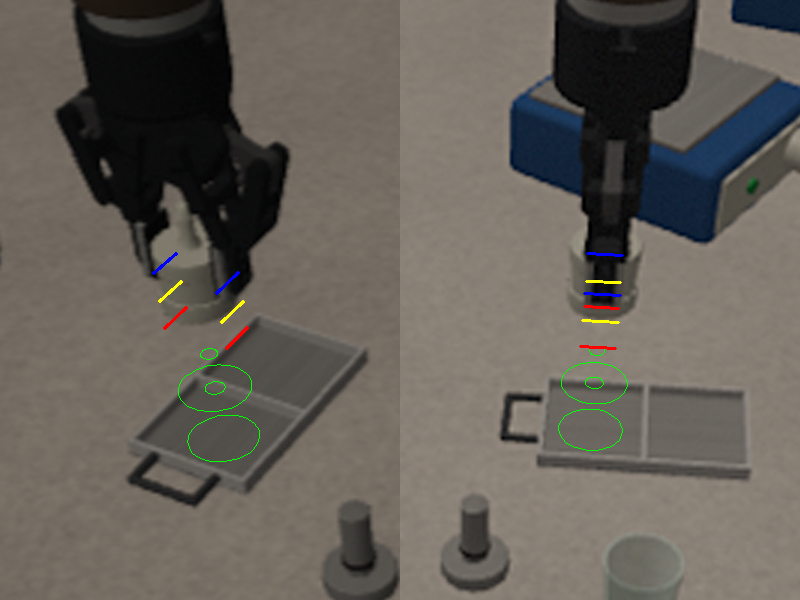

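```bash
python3 -c "
from h import *;from workcell import bot
p=bot.camera('wrist')
a,b,c,d=[ray(p,u,v,.011)[:2] for u,v in ((249,64),(390,64),(258,183),(382,183))]
print(a,b,c,d); m=(c+d)/2;f=(a+b)/2;e=(m-f)/np.linalg.norm(m-f);print(np.linalg.norm(m-f),np.linalg.norm(a-b),'yaw',np.degrees(np.arctan2(*(-e)[::-1])),'loopwell',m+.035*e,'far',m-.035*e)"
```

```text
[ 0.44474775 -0.34114104] [ 0.41959372 -0.2609248 ] [ 0.51155947 -0.31781806] [ 0.48771569 -0.24166261]
0.07074708068568321 0.08406764568058632 yaw -162.48426597813244 loopwell [ 0.53301478 -0.26920647] far [ 0.46626038 -0.2902742 ]
```

Agrees to within 1 mm. Lower into the well.

Call:
servo_tool([
  [[-1,0,30,0,0,0],[0,0,35,0,0,0],[0,0,25,0,0,0],[0,0,10,0,0,0],[0,0,0,0,0,0]],
])

```text
time: 29.4
ee_pos: [0.5334, -0.2683, 0.0067]
tcp_rot: [179.9, -0.1, -162.7]
wrist_force: [0.8, 0.0, -0.2]
opening: 0.043
```

Call:
servo_tool([
  [[0,0,1.5,0,0,0],[0,0,1,0,0,0],[0,0,0.5,0,0,0],[0,0,0,0,0,0]],
])

```text
time: 29.8
ee_pos: [0.5343, -0.2695, 0.0055]
tcp_rot: [-180.0, 0.0, -162.7]
wrist_force: [-0.5, -0.3, -0.4]
opening: 0.0429
```

```bash
python3 -c "
from h import *;from workcell import bot
tool_overlay(bot,['scene','side'],'o11',draw=[('vent_filter',.5336,-.2692,.003)])"
```

```text
29.8 [ 0.5343 -0.2695  0.0055] [-0.5 -0.3 -0.4] 0.04291485644548816
```

View pics/o11.png

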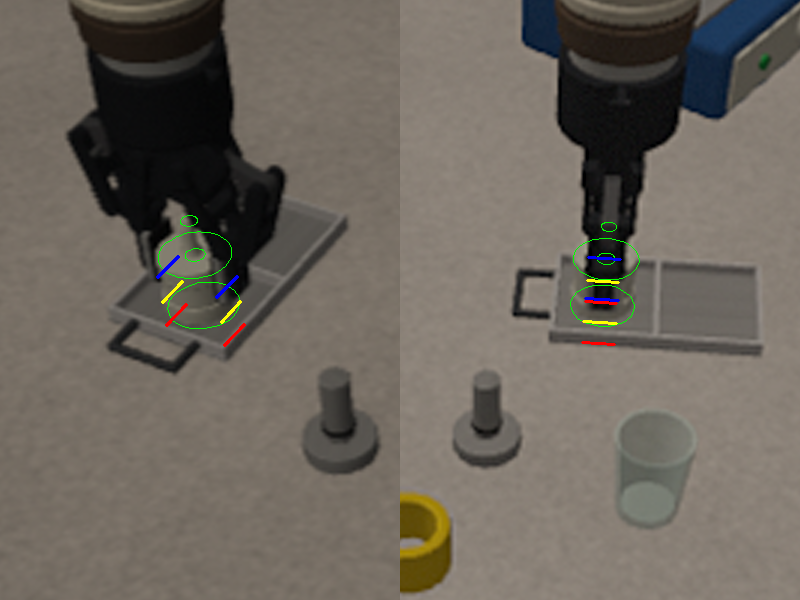

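Call:
servo_tool([
  [[0,0,1,0,0,0],[0,0,1,0,0,0],[0,0,0.5,0,0,0],[0,0,0,0,0,0]],
])

```text
time: 30.3
ee_pos: [0.5339, -0.2693, 0.0023]
tcp_rot: [180.0, -0.0, -162.7]
wrist_force: [-1.6, -0.4, 1.1]
opening: 0.0429
```

Call:
servo_tool([
  [[0,0,0.6,0,0,0],[0,0,0.4,0,0,0],[0,0,0,0,0,0]],
])

```text
time: 30.6
ee_pos: [0.5339, -0.2694, 0.0023]
tcp_rot: [-180.0, 0.0, -162.7]
wrist_force: [-4.3, 1.9, 8.7]
opening: 0.043
```

Contact. Release, lift and move over the plug.

Call:
servo_tool([
  [[0,0,0,0,0,0],[0,0,0,0,0,0],[0,0,0,0,0,0]],
], gripper=60)

```text
time: 30.9
ee_pos: [0.5339, -0.2693, 0.0011]
tcp_rot: [180.0, -0.0, -162.7]
wrist_force: [-0.3, -1.2, -0.0]
opening: 0.0601
```

Call:
servo_tool([
  [[0,0,-20,0,0,0],[0,0,-30,0,0,0],[0,0,-40,0,0,0],[0,0,-30,0,0,0],[0,0,0,0,0,0]],
])

```text
time: 31.4
ee_pos: [0.5358, -0.2702, 0.1262]
tcp_rot: [-179.7, 0.3, -162.7]
wrist_force: [0.1, -0.4, 1.1]
opening: 0.06
```

```bash
python3 -c "
from h import *;from workcell import bot
look(bot,'wrist','w15',[('port_plug',.5586,-.1156,0)]);togo(bot,.5586,-.1156,.12)"
```

```text
t 31.45 pos [ 0.5351 -0.2699  0.1235] rot [-1.7984e+02  1.7000e-01 -1.6274e+02] F [-0.  -0.1 -0.9] op 60.3 q [-27.  11.   6.  85.   0. -44.]
tool [-68.2 140.4   3.3] rows 4 each [-17.1  35.1   0.8]
```

View pics/w15.png

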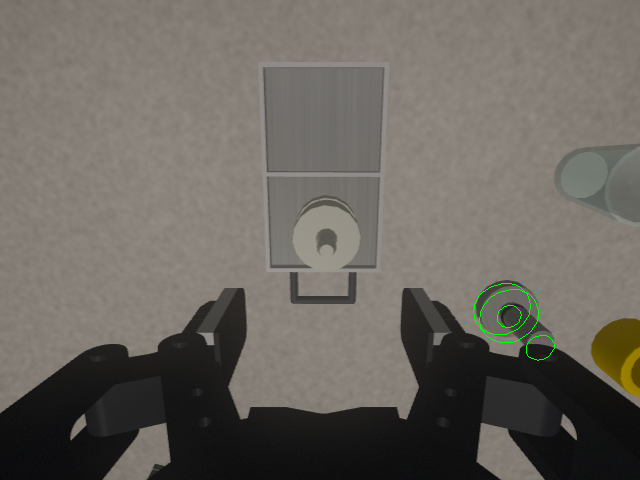

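Call:
servo_tool([
  [[-12,25,0,0,0,0],[-18,38,0,0,0,0],[-18,38,0,0,0,0],[-13,27,0,0,0,0],[-6,12,0,0,0,0]],
], gripper=48)

```text
time: 31.95
ee_pos: [0.5561, -0.1133, 0.1198]
tcp_rot: [179.9, -0.1, -162.6]
wrist_force: [1.5, -0.8, -0.4]
opening: 0.0481
```

Call:
servo_tool([
  [[0,0,0,0,0,0],[0,0,0,0,0,0],[0,0,0,0,0,0]],
])

```text
time: 32.25
ee_pos: [0.5562, -0.1168, 0.1208]
tcp_rot: [180.0, -0.0, -162.8]
wrist_force: [0.2, -0.2, 0.6]
opening: 0.048
```

```bash
python3 -c "
from h import *;from workcell import bot
look(bot,'wrist','w16',[('port_plug',.5586,-.1156,0)]);togo(bot,.5586,-.1156,.006)
im=cv2.imread('pics/w16.png')[150:330,220:420];cv2.imwrite('pics/w16.png',cv2.resize(im,None,fx=4,fy=3.3))"
```

```text
t 32.3 pos [ 0.5562 -0.1168  0.121 ] rot [ 1.8000e+02 -2.0000e-02 -1.6282e+02] F [0.6 0.1 0.2] op 48.0 q [-12.   7.   1.  84.  -0. -29.]
tool [ -2.7   0.5 115. ] rows 3 each [-0.9  0.2 38.3]
```

View pics/w16.png

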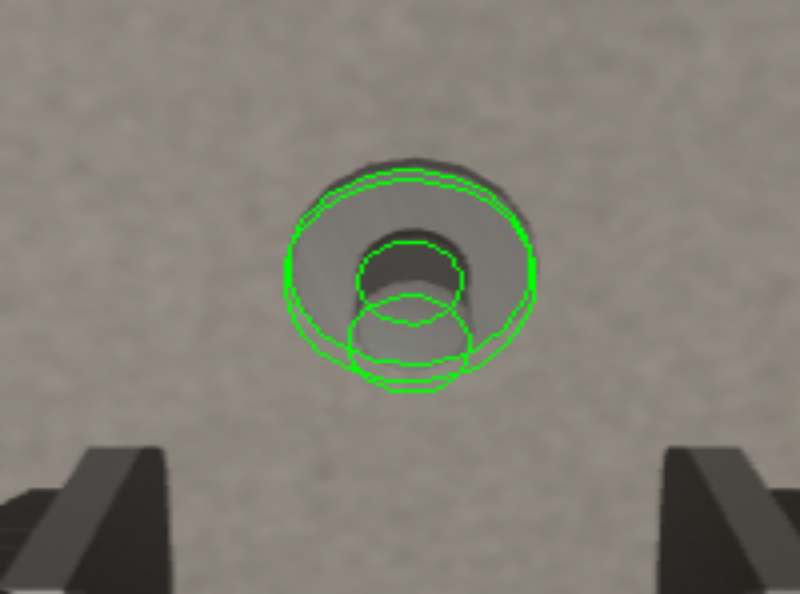

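Call:
servo_tool([
  [[0,0,35,0,0,0],[0,0,35,0,0,0],[0,0,27,0,0,0],[0,0,10,0,0,0],[0,0,7,0,0,0]],
])

```text
time: 32.8
ee_pos: [0.5561, -0.1164, 0.0068]
tcp_rot: [180.0, -0.0, -162.8]
wrist_force: [0.5, 0.1, 0.4]
opening: 0.0476
```

Call:
servo_tool([
  [[0,0,0,0,0,0],[0,0,0,0,0,0],[0,0,0,0,0,0],[0,0,0,0,0,0],[0,0,0,0,0,0]],
], gripper=5, newtons=50)

```text
time: 33.3
ee_pos: [0.5573, -0.1161, 0.0087]
tcp_rot: [-179.9, 0.1, -162.7]
wrist_force: [-0.9, -0.9, 6.3]
opening: 0.0168
```

Call:
servo_tool([
  [[0,0,-20,0,0,0],[0,0,-30,0,0,0],[0,0,-35,0,0,0],[0,0,-25,0,0,0],[0,0,0,0,0,0]],
])

```text
time: 33.8
ee_pos: [0.5581, -0.116, 0.1216]
tcp_rot: [-179.8, 0.3, -162.7]
wrist_force: [-0.2, 0.1, -0.9]
opening: 0.0168
```

```bash
python3 -c "
from h import *;from workcell import bot
look(bot,'wrist','w17');togo(bot,.4664,-.2899,.115)"
```

```text
t 33.85 pos [ 0.5574 -0.1159  0.1192] rot [-1.7991e+02  1.7000e-01 -1.6274e+02] F [-0.2  0.1 -1.7] op 16.6 q [-12.   7.   1.  84.   0. -29.]
tool [ 138.6 -139.2    4. ] rows 5 each [ 27.7 -27.8   0.8]
```

View pics/w17.png

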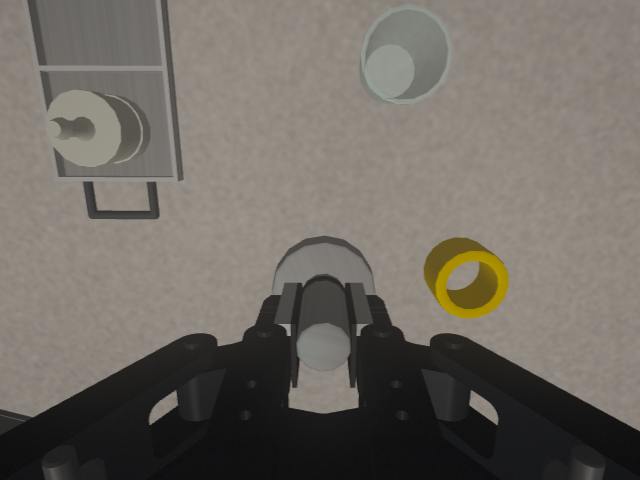

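Call:
servo_tool([
  [[20,-20,0,0,0,0],[30,-30,0,0,0,0],[32,-32,0,0,0,0],[30,-30,0,0,0,0],[18,-18,0,0,0,0]],
])

```text
time: 34.35
ee_pos: [0.4688, -0.2802, 0.1158]
tcp_rot: [179.9, -0.1, -162.8]
wrist_force: [0.2, -0.6, -1.1]
opening: 0.0164
```

Call:
servo_tool([
  [[8,-9,0,0,0,0],[0,0,0,0,0,0],[0,0,0,0,0,0]],
])

```text
time: 34.65
ee_pos: [0.466, -0.2887, 0.1166]
tcp_rot: [179.9, -0.0, -162.7]
wrist_force: [-0.3, -0.4, -1.2]
opening: 0.0167
```

```bash
python3 -c "
from h import *;from workcell import bot
look(bot,'wrist','w18');togo(bot,.4664,-.2899,.015)"
```

```text
t 34.7 pos [ 0.4663 -0.2884  0.1168] rot [ 1.7995e+02 -2.0000e-02 -1.6269e+02] F [-0.6  0.3 -0.3] op 16.7 q [-32.   4.  -2.  84.   0. -49.]
tool [  0.3  -1.5 101.8] rows 3 each [ 0.1 -0.5 33.9]
```

View pics/w18.png

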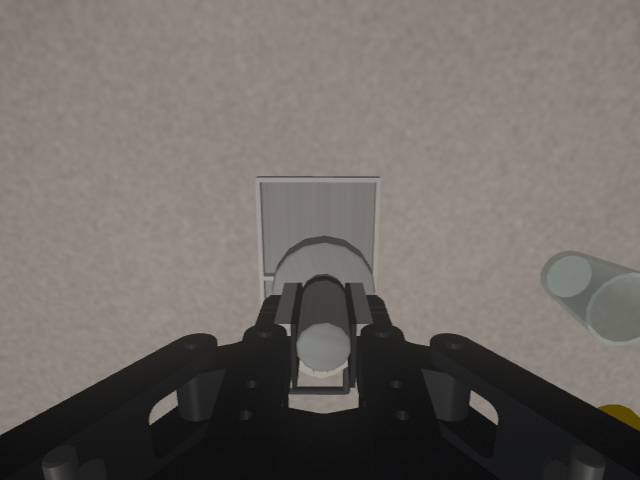

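Call:
servo_tool([
  [[0,-1,30,0,0,0],[0,0,35,0,0,0],[0,0,25,0,0,0],[0,0,10,0,0,0],[0,0,0,0,0,0]],
])

```text
time: 35.2
ee_pos: [0.4659, -0.2891, 0.0161]
tcp_rot: [179.9, -0.1, -162.7]
wrist_force: [-0.0, -0.3, -0.4]
opening: 0.0167
```

Call:
servo_tool([
  [[0,0,1,0,0,0],[0,0,0.5,0,0,0],[0,0,0,0,0,0]],
])

```text
time: 35.5
ee_pos: [0.4668, -0.2907, 0.017]
tcp_rot: [-179.9, 0.1, -162.7]
wrist_force: [-0.4, -0.2, -2.4]
opening: 0.0171
```

```bash
python3 -c "
from h import *;from workcell import bot
tool_overlay(bot,['scene','side'],'o12',draw=[('port_plug',.4664,-.2899,.003)])"
```

```text
35.5 [ 0.4668 -0.2907  0.017 ] [-0.4 -0.2 -2.4] 0.017093228055572843
```

View pics/o12.png

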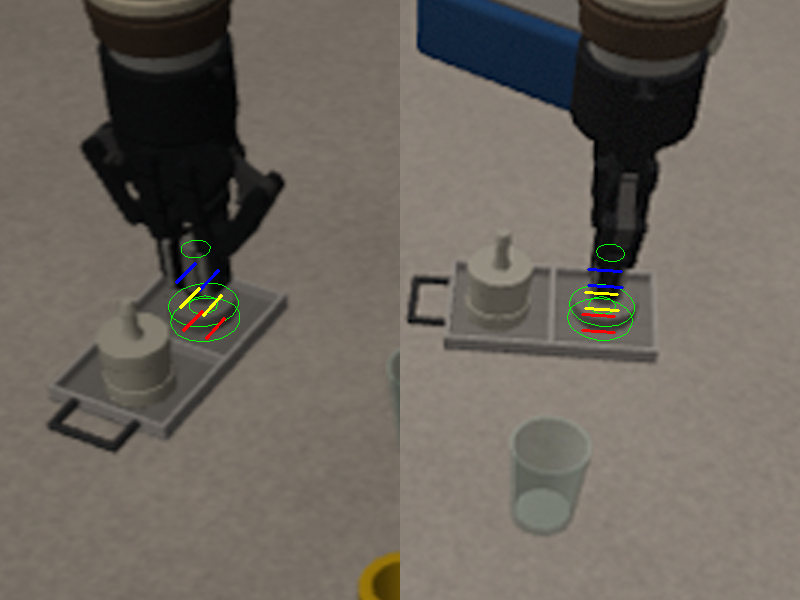

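Call:
servo_tool([
  [[0,0,1.5,0,0,0],[0,0,1,0,0,0],[0,0,0.5,0,0,0],[0,0,0,0,0,0]],
])

```text
time: 36.0
ee_pos: [0.466, -0.2903, 0.0126]
tcp_rot: [180.0, -0.0, -162.7]
wrist_force: [0.6, 0.7, -1.8]
opening: 0.017
```

Call:
servo_tool([
  [[0,0,0.7,0,0,0],[0,0,0.3,0,0,0],[0,0,0,0,0,0]],
])

```text
time: 36.3
ee_pos: [0.4661, -0.2904, 0.0118]
tcp_rot: [180.0, -0.0, -162.7]
wrist_force: [0.5, -0.2, -0.6]
opening: 0.017
```

Call:
servo_tool([
  [[0,0,0.6,0,0,0],[0,0,0.3,0,0,0],[0,0,0,0,0,0]],
])

```text
time: 36.6
ee_pos: [0.4662, -0.2905, 0.0118]
tcp_rot: [-180.0, 0.0, -162.7]
wrist_force: [-2.8, 1.0, 7.5]
opening: 0.0172
```

Contact. Release and lift well clear, then run the final checks.

Call:
servo_tool([
  [[0,0,0,0,0,0],[0,0,0,0,0,0],[0,0,0,0,0,0]],
], gripper=40)

```text
time: 36.9
ee_pos: [0.4662, -0.2904, 0.0108]
tcp_rot: [-180.0, 0.0, -162.7]
wrist_force: [0.0, 0.1, -0.8]
opening: 0.0398
```

Call:
servo_tool([
  [[0,0,-20,0,0,0],[0,0,-35,0,0,0],[0,0,-40,0,0,0],[0,0,-40,0,0,0],[0,0,-30,0,0,0]],
])

```text
time: 37.4
ee_pos: [0.4664, -0.2905, 0.1785]
tcp_rot: [-179.9, 0.1, -162.7]
wrist_force: [0.4, 0.4, -0.0]
opening: 0.0399
```

Call:
servo_tool([
  [[30,0,-10,0,0,0],[40,0,0,0,0,0],[30,0,0,0,0,0],[0,0,0,0,0,0],[0,0,0,0,0,0]],
])

```text
time: 37.9
ee_pos: [0.3705, -0.3203, 0.186]
tcp_rot: [-180.0, 0.0, -162.8]
wrist_force: [-0.2, -0.3, 0.1]
opening: 0.04
```

```bash
python3 -c "
from h import *;from workcell import bot
W=[('amber_bottle',.4751,.2962,.003),('collar',.5432,.2799,.003),('vial',.6112,.2636,.003),('vent_filter',.5336,-.2692,.003),('port_plug',.4664,-.2899,.003),('beaker',.4429,-.1095,0),('stopper',.6629,.1081,0),('bowl',.4547,.1111,0)]
p=bot.camera('scene');q=bot.camera('side')
for n,r in (('scene',p),('side',q)):
    im=r['color'][:,:,::-1].copy();cv2.imwrite(f'pics/f_{n}.png',im)
b=cv2.resize(p['color'][:,:,::-1],None,fx=2,fy=2,interpolation=cv2.INTER_CUBIC)
cv2.imwrite('pics/f_z.png',b[260:860,300:1060])
import pickle
for n,r in (('scene',p),('side',q)):
    old=pickle.load(open(f'a_{n}.pkl','rb'))['color'].astype(int)
    for w in W[5:]:
        x0,y0,x1,y1=box(r,*w).astype(int); print(n,w[0],np.abs(r['color'].astype(int)[y0:y1,x0:x1]-old[y0:y1,x0:x1]).mean().round(1))
print(bot.get_obs()['time'],bot.get_obs()['ee_pos'])"
```

```text
scene beaker 0.5
scene stopper 0.6
scene bowl 0.5
side beaker 1.0
side stopper 1.8
side bowl 1.0
38.0 [ 0.37125353 -0.31994187  0.185761  ]
```

View pics/f_z.png

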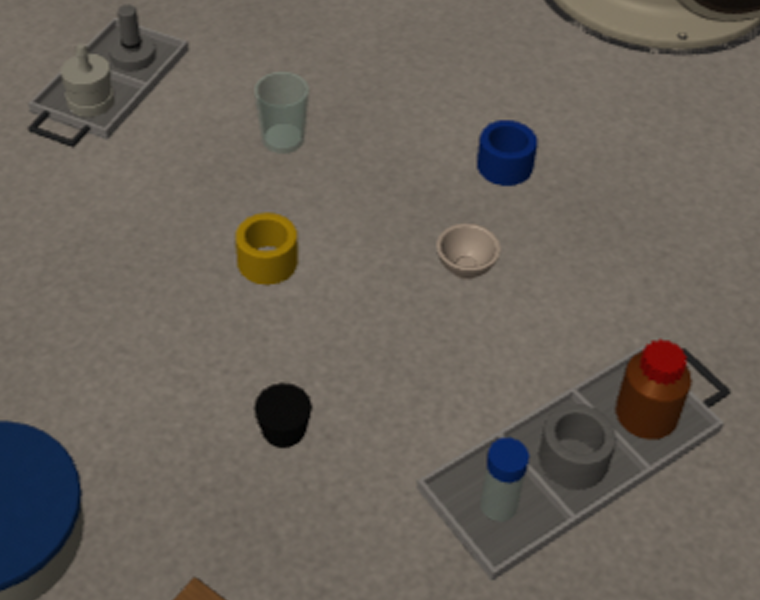

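View pics/f_side.png

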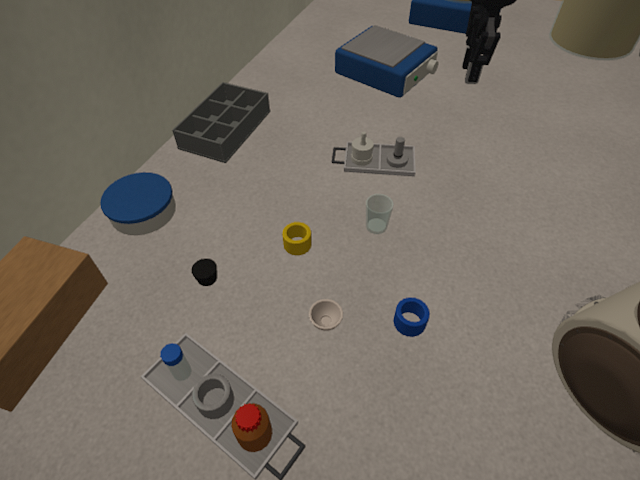

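Both pictures show all five items upright in the right wells. The beaker, stopper and bowl haven't moved.

```bash
python3 -c "
from workcell import bot
print(bot.job_done())"
```

```text
the job is handed in; nothing more can be done
None
```

Both kits are made up and handed in at about 38 s of the 115 s allowed. I placed the items in the order you gave:

| Tray | Well | Item |
|---|---|---|
| Long | Next to the loop | Brown bottle |
| Long | Middle | Steel collar |
| Long | Far end | Slim vial |
| Short | Next to the loop | Vent filter |
| Short | Other | Port plug, head down |

**Last checks:** Scene and side pictures taken after the last release show all five upright in their wells, with the gripper well clear. The image patches around the beaker, stopper and bowl match the first pictures apart from noise. Each item was lowered until the wrist felt light contact of about 4 to 9 N, then let go.

**What went wrong or disagreed:**
- **First bottle grasp failed.** The fingers closed on its shoulder with about 20 N upward on the wrist. The real fingertips sit roughly 35 mm behind where the reported TCP and the stated 19 mm put them. I measured this in the pictures, corrected for it on every later grasp, and the bottle was not disturbed noticeably.
- **Small position differences.** Position estimates from the two fixed cameras differed by 2 to 6 mm. The wrist-camera check of the short tray wells agreed within about 1 mm.

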